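Tighten the heading die's four screws crosswise with the T-key

ROBOT

A 6-joint arm with a two-finger parallel gripper is mounted at the origin on the work surface. World frame = base frame: x ahead of the robot, y to its left, z up, the work surface at z = 0. Lengths are in m, angles in rad, forces in N, time in s.
With the tool pointing down it reaches from about 0.3 to 0.875 m from the base axis. Payload 6.4 kg.
Tool frame: the origin (TCP) lies between the finger pads; the fingertips stand 11 mm ahead of it and the grasp point (between the pads) lies 8 mm behind it (ctrl.tcp_to_tips is the y of the fingertips in the tool frame, in m); y points along the fingers, x is the direction in which the jaws open and shut, and the axes are right-handed (so a half turn about y gives the same grasp; the last joint's range is limited). The gripper opens to 85 mm and grips with 20 to 120 N. Pads are 22 mm wide; open, the fingers measure 114 mm over their backs; the gripper's body (76 mm by 85 mm) begins 54 mm behind the grasp point. The pads swing forward as they close: fully open they stand 13 mm farther back than shut.
Start: joints at [-1.501, 0.181, 1.607, -0, 1.354, -0.206], TCP at [0.157, -0.553, 0.242] pointing down, gripper open.
Joint ranges: [-2.99, 2.99], [-0.89, 2.07], [0.3, 2.58], [-1.14, 4.28], [0, 2.63], [-3.12, 3.12]. Speed limits (rad/s): [2.57, 2.57, 3.01, 3.14, 3.14, 3.14].

INTERFACE

Orientations are given as a unit quaternion [w, x, y, z].
In Python, from bench import ctrl gives the robot as it stands.
- The arm moves only by the tool apply_moves, never from a script. Its argument "plan" is text: rows parted by semicolons, each of 7 numbers parted by spaces: the shift along the tool's x, y, z each as a share of 0.05 m, from -1 to 1, then the turn, a rotation vector about the tool's x, y, z each as a share of 0.12 rad, from -1 to 1, then the opening, from 0 (shut) to 1 (fully open). In form: dx dy dz wx wy wz claw; .... A call has exactly 5 rows; each row shifts and turns the commanded pose from where the row before left it, along the tool's axes as they then stand; what a row does not reach is not made up. A row lasts 1/10 s, in which the tool goes at most 50 mm and 8.59 degrees, less where a joint would pass 70% of its speed; a pose out of reach is approached as far as the arm can. A call with a number of a shift or a turn outside -1 to 1 is refused whole. A call with a gripper value outside its range is refused whole. The fingers move at their own pace and stop on an object; the grip force is fixed at half the most. Time passes only in rows, so rows that do not move let the fingers close, or fill a call up. It gives the time, the measured TCP pose, the force and the opening at its end, in the units of the state.
- ctrl.get_obs(): the state, without advancing time (a new reading comes with each control period).
- ctrl.camera(name): name is "side" or "top" or "wrist"; returns the picture (480x640x3 uint8, red, green, blue); there is no depth.
- ctrl.get_calibration(name): a dict with "intrinsics" (3x3 intrinsics, pixels), "R" (3x3) and "t" (3): a world point X has camera coordinates R X + t. Camera axes: x right, y down, z forward; pixel columns grow to the right and rows downward; lengths in m; the calibration is good to about 2 mm. A picture is of the moment at which its call begins: read the wrist's pose just before it. get_calibration takes no time and is no camera call; for the wrist camera it gives the pose at the moment of the call.
- ctrl.hand_in(): hands the job in, once; it reports no verdict.
Trained networks look in the newest picture that a camera, given by its name, has taken for a name from the list of things; names that differ only in an ending like _2 or _b are one class to them, and where a whole thing is asked for, a point or a joint stands for the part that bears it (a point fixed in the world has none). Each returns a list of dicts, best first, with "score" (0 to 1); they miss things now and then, are a little off and sometimes report something else, mostly with a low value. They report only what shows in the picture. A call takes as long as a camera call. They do not tell look-alikes from the thing itself.
- ctrl.recognise(camera, target): "point" ([x, y, z] in m, in world coordinates, good to about 4 mm: the middle of the surface that is visible of it).
The state is a dict: "time_s": time; "q": joint angles; "dq": joint speeds; "joint_efforts": joint torques, N m; "eef_pos": TCP position; "eef_rot": TCP orientation; "wrist_force": force on the tool from outside, world axes, zero at the start; "torque": the same for the moment, N m; "opening": opening from 0.0 (shut) to 1.0 (fully open).
Only numpy, scipy, OpenCV 4.12 (cv2) and the standard library are available. Lean on these libraries where they do the work, as an engineer would, in place of code of your own. Each camera call takes 0.05 s, during which the arm holds its last target.

TASK

Finish tightening the four square-headed screws of the heading die with the T-handled key. The two opposite screws that stand next to the anvil block's two side ears have had their first pass; give the other two theirs (run each down clockwise until you feel it bite, then about 30 degrees more), and only then give all four a second pass of about 30 degrees each in cross order (a screw, the one opposite, then the other two). Never lean on the key or touch the die and screws with the gripper (the die sits on a spring: keep it from sinking 2 mm), leave everything else where it is, and at last stand the key upright on its rest, over the pin, and let go.

Things in the scene. Friction and masses are not known exactly. Their poses are not given: they have to be found in the camera images.
- anvil: Squat cast iron nail anvil block, 150 x 150 mm, fixed; origin under its centre, z up. In its top, on a stiff spring seat, a round blued-steel die 120 mm across, top face 48 mm above the origin (centre boss 4 mm higher). Four screws stand on it 38 mm from the centre along this body's +x (screw 1), -y (2), -x (3), +y (4). Two ears (50 mm wide, 30 mm high) stick out 22 mm from the foot at +x and -x, next to screws 1 and 3.
- die_top (a point): Centre of the die's top face; axes as the anvil block's. The die turns not at all, but gives downwards by 1 mm per 15 N when pressed (after the first 3 N) and comes back up.
- die (a joint): How far the die is pressed down into its spring seat, m; 0 at rest, 15 N per mm after the first 3 N, end at 4 mm.
- head_1 (a point): Screw 1: centre of its head's flat top, 21 mm above die_top. A 20 mm square prism 12 mm high on a 2 mm copper washer, tapering over 7 mm more to a 10 mm square top. x, y square to the flats, turning with the head. It has had its first pass: it has bitten and stands 0.46 to 0.58 rad past that; it resists with 0.32 N m (+0.06 per rad/s). It stays as left.
- washer_1 (a point): Centre of the top of the copper washer (30 mm across, 2 mm high above die_top under head 1) of screw 1. It is crushed 0.6 mm thinner per rad that the screw is turned past its bite, too little to see; keep the key's rim off it (a seated key clears it by 3 mm).
- head_2 (a point): Screw 2: centre of its head's flat top, 21 mm above die_top. A 20 mm square prism 12 mm high on a 2 mm copper washer, tapering over 7 mm more to a 10 mm square top. x, y square to the flats, turning with the head. It runs free (under 0.05 N m) for a hidden 0.05 to 0.75 rad, then bites and resists with 0.32 N m (+0.06 per rad/s). It stays as left.
- washer_2 (a point): Centre of the top of the copper washer (30 mm across, 2 mm high above die_top under head 2) of screw 2. It is crushed 0.6 mm thinner per rad that the screw is turned past its bite, too little to see; keep the key's rim off it (a seated key clears it by 3 mm).
- head_3 (a point): Screw 3: centre of its head's flat top, 21 mm above die_top. A 20 mm square prism 12 mm high on a 2 mm copper washer, tapering over 7 mm more to a 10 mm square top. x, y square to the flats, turning with the head. It has had its first pass: it has bitten and stands 0.46 to 0.58 rad past that; it resists with 0.32 N m (+0.06 per rad/s). It stays as left.
- washer_3 (a point): Centre of the top of the copper washer (30 mm across, 2 mm high above die_top under head 3) of screw 3. It is crushed 0.6 mm thinner per rad that the screw is turned past its bite, too little to see; keep the key's rim off it (a seated key clears it by 3 mm).
- head_4 (a point): Screw 4: centre of its head's flat top, 21 mm above die_top. A 20 mm square prism 12 mm high on a 2 mm copper washer, tapering over 7 mm more to a 10 mm square top. x, y square to the flats, turning with the head. It runs free (under 0.05 N m) for a hidden 0.05 to 0.75 rad, then bites and resists with 0.32 N m (+0.06 per rad/s). It stays as left.
- washer_4 (a point): Centre of the top of the copper washer (30 mm across, 2 mm high above die_top under head 4) of screw 4. It is crushed 0.6 mm thinner per rad that the screw is turned past its bite, too little to see; keep the key's rim off it (a seated key clears it by 3 mm).
- key: T-handled box key, dark steel, loose, 0.3 kg, 59 mm high, standing upright on its rest. Origin: centre of the lower rim; z up the 14 mm round shaft, x along the handle. Socket: 31 mm square outside, 23 mm square opening 16 mm deep, flats square to x and y. On a head it has 1.5 mm play each side and 0.16 rad each way; seated, its roof rests on the head's top: origin 16 mm below that point.
- key_handle (a point): Centre of the key's handle, 49 mm above the key's origin: a flat-sided level bar 80 mm long (key x), 14 mm wide (key y), 20 mm high, its middle on the shaft. To be gripped from above across the 14 mm; 40 to 70 N of grip is ample.
- rest_seat (a point): Key rest: centre of the top of a fixed oak pad 70 x 70 mm and 16 mm high; a round steel pin 18 mm thick with a tapered end stands 12 mm up from this point. The key stands on the pad with its socket over the pin (key origin at this point); any yaw of the key will do.
- depth_stop: Bystander, fixed: depth stop, iron foot 70 x 60 mm, steel post 16 mm thick and 114 mm high, brass knob at the side. It and the key rest stand to either side of the anvil block; which is on which side varies.
- wedge_1: Bystander, loose: oak wedge 80 x 24 x 19 mm lying beside the anvil block; origin at its underside.
- wedge_2: Bystander, loose: the second oak wedge, same size, at the block's other side.
- nail_header: Bystander, loose: flat nail header of blued steel, 200 mm long, 16 mm high, lying on the near part of the bench.
- ladle: Bystander, loose: copper quench ladle, bowl 76 mm wide (origin under the bowl), 34 mm high, handle 200 mm long and 50 mm high, at the far part of the bench.
- hammer: Bystander, loose: hand hammer lying at the far part of the bench.
- nail_tray: Bystander, loose: wooden tray 130 x 100 x 35 mm with nails, on the left.
Mind the look-alikes: they are no part of the job. What is meant by the key is not red, and is the smaller of those in its own colour.

How it is judged:
By the outcome, as a careful person would: the job done as asked, in the order asked, and still so for the second after the job is handed in, with the robot touching nothing.
It also fails if it takes over 72 s, if anything falls off the work surface, if the arm or the gripper's body presses on something with over 40 N, if the wrist force passes 120 N, or if a joint passes its speed limit or range.

## Working session

There is one attempt and no reset: what is moved stays moved. The work goes in short steps, Python scripts to look and compute and a tool call to move; the robot and the scene stay as the last step left them, time stands still between calls to the robot, and variables do not carry over. Pictures are saved under pics/ and viewed, and the job is handed in when it is done.

Besides the shell and the picture viewer there is one more tool, called after ">>>" by a JSON object that holds its "api" and its "payload". apply_moves: Moves the arm, as the interface text tells. Shift numbers are shares of 0.05 m and turn numbers shares of 0.12 rad, none past 1 either way. Its arguments: {"type":"object","properties":{"plan":{"type":"string"}},"required":["plan"]}

I'll start by reading the state and looking at the side and top pictures.

```bash
ls; mkdir -p pics
python3 - <<'E'
from bench import ctrl
import cv2
o=ctrl.get_obs()
for k,v in o.items(): print(k,v)
print(ctrl.tcp_to_tips)
for n in ["top","side"]:
    im=ctrl.camera(n); cv2.imwrite(f"pics/{n}0.png",im[:,:,::-1])
    c=ctrl.get_calibration(n); print(n,c)
E
```

```text
pics
time_s 0.0
q [-1.50130545e+00  1.81564373e-01  1.60802142e+00  2.43560630e-05
  1.35380312e+00 -2.06326609e-01]
dq [ 0.00013054  0.00015102 -0.00056513 -0.00098815  0.00019959  0.00121472]
joint_efforts [ 3.93833325e-04 -4.44880128e+01 -3.51329219e+01 -3.48947879e-04
  9.17580823e-03  1.26719473e-05]
eef_pos [ 0.15656274 -0.55271226  0.24136454]
eef_rot [ 0.56447172 -0.56350324  0.42692911 -0.42610716]
wrist_force [ 0.08768095 -0.81812783  0.52861384]
torque [-0.05819942 -0.00512677 -0.01541455]
opening 1.002617275757861
0.011
top {'intrinsics': array([[530.36408244,   0.        , 326.74964238],
       [  0.        , 530.36408244, 247.11267383],
       [  0.        ,   0.        ,   1.        ]]), 'R': array([[ 0.05680275, -0.99838173,  0.00271307],
       [-0.97265372, -0.05595153, -0.22541997],
       [ 0.22520698,  0.01016559, -0.97425791]]), 't': array([0.00551555, 0.55762545, 1.12942851])}
side {'intrinsics': array([[545.78346227,   0.        , 312.66695588],
       [  0.        , 545.78346227, 240.22438327],
       [  0.        ,   0.        ,   1.        ]]), 'R': array([[-0.79210125, -0.61014715, -0.01720627],
       [-0.29652282,  0.40928329, -0.86287971],
       [ 0.53352584, -0.67838605, -0.50511637]]), 't': array([0.43806249, 0.20847317, 1.07106492])}
```

View pics/top0.png

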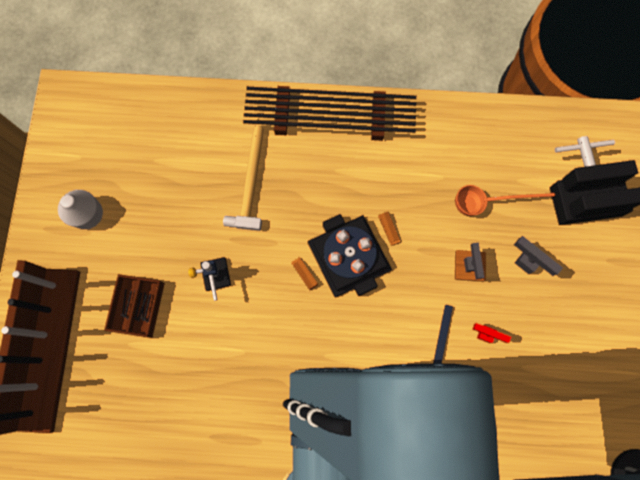

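View pics/side0.png

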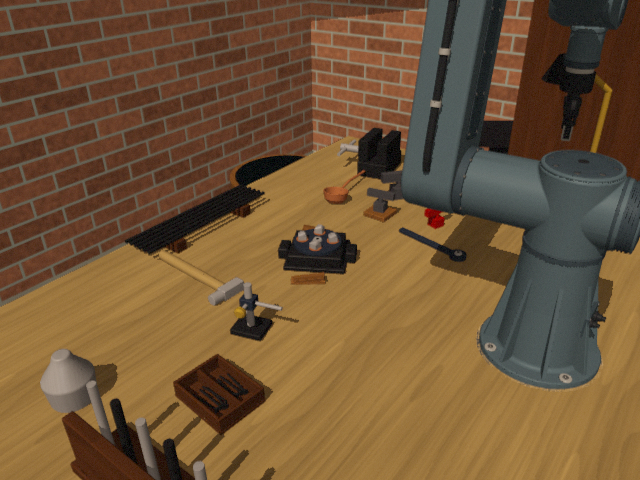

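```bash
cat > h.py <<'E'
import numpy as np, cv2
from bench import ctrl
from scipy.spatial.transform import Rotation as Ro
def p2w(cal,uv,z):
    K,R,t=cal["intrinsics"],np.array(cal["R"]),np.array(cal["t"])
    d=R.T@np.linalg.inv(K)@np.array([uv[0],uv[1],1.]); c=-R.T@t
    return c+d*(z-c[2])/d[2]
def w2p(cal,X):
    K,R,t=cal["intrinsics"],np.array(cal["R"]),np.array(cal["t"])
    p=K@(R@np.array(X,float)+t); return p[:2]/p[2]
def rot(o): 
    q=o["eef_rot"]; return Ro.from_quat([q[1],q[2],q[3],q[0]])
def delta(o,target,yawtgt=None):
    """shares to move TCP to world target, and world yaw change"""
    r=rot(o).as_matrix(); d=r.T@(np.array(target)-o["eef_pos"])
    return d/0.05
E
python3 - <<'E'
import cv2
a=cv2.imread("pics/top0.png")
c1=cv2.resize(a[225:355,440:600],None,fx=5,fy=5,interpolation=cv2.INTER_CUBIC)[:600,:800]
cv2.imwrite("pics/crop_keys.png",c1)
c2=cv2.resize(a[195:315,275:415],None,fx=5,fy=5,interpolation=cv2.INTER_CUBIC)
cv2.imwrite("pics/crop_anvil.png",c2)
E
python3 - <<'E'
import sys; sys.path.insert(0,'.')
from h import *
for t in ["anvil","die_top","head_1","key","key_handle","rest_seat"]:
    for r in ctrl.recognise("top",t)[:6]: print(t,{k:(np.round(v,3)) for k,v in r.items() if k in("point","score")})
c=ctrl.get_calibration("top")
print("key handle px->",p2w(c,(475,262),.07),p2w(c,(540,256),.05),p2w(c,(350,252),.052))
r=rot(ctrl.get_obs()).as_matrix(); print(r.round(3));
E
```

```text
anvil {'point': array([ 0.544, -0.012,  0.038]), 'score': np.float64(0.94)}
die_top {'point': array([ 0.55 , -0.012,  0.047]), 'score': np.float64(0.9)}
die_top {'point': array([ 0.539, -0.294,  0.072]), 'score': np.float64(0.62)}
die_top {'point': array([0.403, 0.471, 0.009]), 'score': np.float64(0.59)}
die_top {'point': array([ 0.384, -0.238,  0.01 ]), 'score': np.float64(0.44)}
head_1 {'point': array([0.532, 0.018, 0.065]), 'score': np.float64(0.53)}
head_1 {'point': array([0.583, 0.002, 0.066]), 'score': np.float64(0.4)}
key {'point': array([ 0.553, -0.421,  0.073]), 'score': np.float64(0.84)}
key {'point': array([ 0.38 , -0.329,  0.058]), 'score': np.float64(0.76)}
key {'point': array([ 0.542, -0.292,  0.079]), 'score': np.float64(0.75)}
key_handle {'point': array([ 0.539, -0.293,  0.073]), 'score': np.float64(0.94)}
key_handle {'point': array([ 0.379, -0.326,  0.057]), 'score': np.float64(0.78)}
key_handle {'point': array([ 0.556, -0.424,  0.075]), 'score': np.float64(0.74)}
key_handle {'point': array([ 0.628, -0.103,  0.012]), 'score': np.float64(0.59)}
rest_seat {'point': array([ 0.54 , -0.28 ,  0.015]), 'score': np.float64(0.58)}
rest_seat {'point': array([ 0.387, -0.236,  0.008]), 'score': np.float64(0.21)}
key handle px-> [ 0.53993711 -0.29389588  0.07      ] [ 0.56668432 -0.44690776  0.05      ] [ 0.550767   -0.01580592  0.052     ]
[[ 0.272  0.     0.962]
 [-0.962  0.     0.272]
 [-0.    -1.     0.   ]]
```

View pics/crop_keys.png

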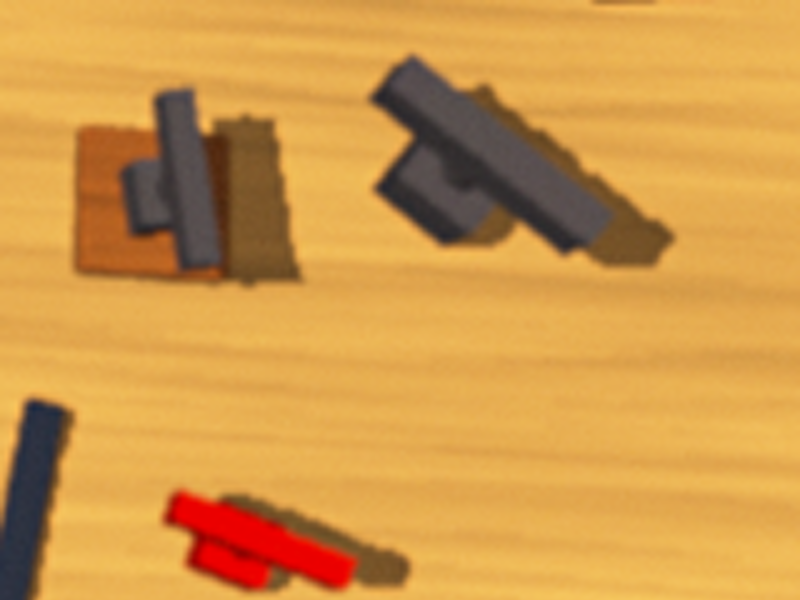

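View pics/crop_anvil.png

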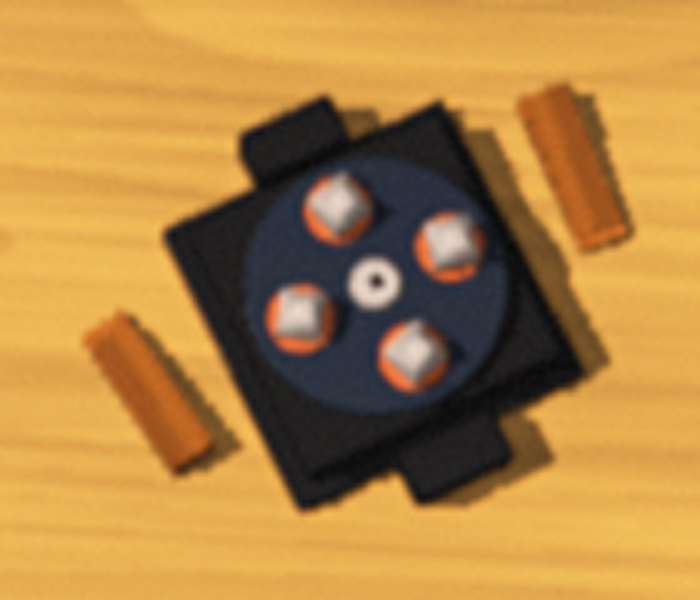

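Three T-shaped keys show in the top view:
- **(475,262):** small, dark, standing on the oak rest.
- **(540,256):** dark but clearly larger, on the bench.
- **(490,333):** red.

The key is the one at (475,262): it isn't red, it's the smaller dark one, and it's on the pad.

The ears are at about (335,222) and (365,285). The screws at (343,237) and (357,266) have therefore had their first pass, and (364,244) and (334,258) have not.

Run:
```python
from h import *
c=ctrl.get_calibration("wrist"); R,t=np.array(c["R"]),np.array(c["t"]); o=ctrl.get_obs(); r=rot(o).as_matrix()
print("K",c["intrinsics"].round(1)); cam=-R.T@t; print("cam in tool",r.T@(cam-o["eef_pos"])); print("cam axes in tool (rows)",(R@r).round(3))
ct=ctrl.get_calibration("top")
a,b=p2w(ct,(474.5,243),.075),p2w(ct,(482,278),.075); print("handle ends",a,b,np.arctan2(*(a-b)[[1,0]]), (a+b)/2)
```

```text
K [[374.2   0.  317.2]
 [  0.  374.2 245.3]
 [  0.    0.    1. ]]
cam in tool [ 0.00020805 -0.13168967  0.07505441]
cam axes in tool (rows) [[ 1.    -0.001  0.   ]
 [ 0.    -0.294 -0.956]
 [ 0.001  0.956 -0.294]]
handle ends [ 0.58214266 -0.2916662   0.075     ] [ 0.50376497 -0.30767984  0.075     ] 0.2015399202150317 [ 0.54295382 -0.29967302  0.075     ]
```

>>> {"api": "apply_moves", "payload": {"plan": "-0.55 0.07 0.7 0 0 0 1; -0.55 0.07 0.7 0 0 0 1; -0.55 0.07 0.7 0 0 0 1; -0.55 0.07 0.7 0 0 0 1; -0.55 0.07 0.7 0 0 0 1"}}

```text
time_s: 0.9
eef_pos: [0.2883, -0.3719, 0.2248]
eef_rot: [-0.564, 0.564, -0.426, 0.427]
wrist_force: [0.0, -0.6, 0.7]
opening: 0.997
```

>>> {"api": "apply_moves", "payload": {"plan": "-0.55 0.07 0.7 0 0 0 1; -0.55 0.07 0.7 0 0 0 1; -0.55 0.07 0.7 0 0 0 1; -0.55 0.07 0.7 0 0 0 1; -0.55 0.07 0.7 0 0 0 1"}}

```text
time_s: 1.4
eef_pos: [0.4194, -0.1918, 0.2075]
eef_rot: [-0.564, 0.564, -0.426, 0.427]
wrist_force: [1.0, -0.7, -0.2]
opening: 0.997
```

>>> {"api": "apply_moves", "payload": {"plan": "-0.55 0.07 0.7 0 0 0 1; -0.55 0.07 0.7 0 0 0 1; -0.55 0.07 0.7 0 0 0 1; -0.55 0.07 0.7 0 0 0 1; 0 0 0 0 0 0 1"}}

```text
time_s: 1.9
eef_pos: [0.5251, -0.0452, 0.1929]
eef_rot: [0.566, -0.565, 0.425, -0.425]
wrist_force: [-1.0, -1.2, -0.2]
opening: 0.998
```

Run:
```python
from h import *
o=ctrl.get_obs(); c=ctrl.get_calibration("wrist"); im=ctrl.camera("wrist"); cv2.imwrite("pics/w1.png",im[:,:,::-1])
np.savez("w1.npz",K=c["intrinsics"],R=c["R"],t=c["t"],p=o["eef_pos"],q=o["eef_rot"]); print(o["q"],o["torque"])
```

```text
[-3.12246143e-01  1.24302706e-01  1.77597791e+00  1.66827876e-03
  1.24111898e+00  9.77070826e-01] [-0.03078697  0.01842005 -0.00386325]
```

View pics/w1.png

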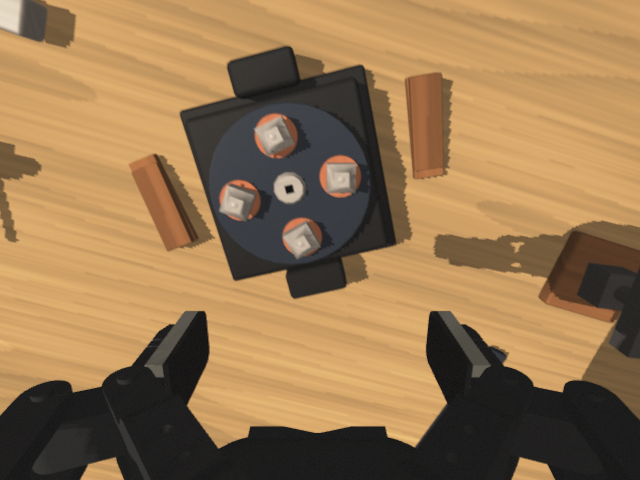

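Run:
```python
import cv2
a=cv2.imread("pics/w1.png")
cv2.imwrite("pics/w1c.png",cv2.resize(a[95:275,195:385],None,fx=3.3,fy=3.3,interpolation=cv2.INTER_CUBIC)[:600])
```

```text
(no output)
```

View pics/w1c.png

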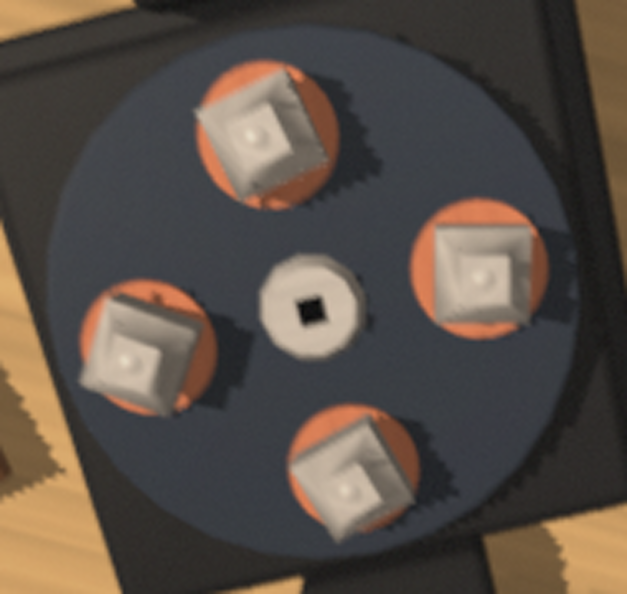

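```bash
cat > fit.py <<'E'
from h import *
from scipy.optimize import minimize
from itertools import product
def headpts(c,yaw,z0):
    P=[]
    for h,s in((2,10),(14,10),(21,5)):
        for a,b in((1,1),(1,-1),(-1,1),(-1,-1)):
            P.append([s*a/1e3*np.cos(yaw)-s*b/1e3*np.sin(yaw)+c[0],s*a/1e3*np.sin(yaw)+s*b/1e3*np.cos(yaw)+c[1],z0+h/1e3])
    return np.array(P)
def proj(cal,P):
    q=(np.array(cal["K"])@(np.array(cal["R"])@P.T+np.array(cal["t"])[:,None])); return (q[:2]/q[2]).T
S=8
def hullmask(cal,P,box):
    x0,y0,w,h=box
    uv=(proj(cal,P)-[x0,y0]+0.5)*S
    m=np.zeros((h*S,w*S),np.uint8); cv2.fillConvexPoly(m,cv2.convexHull((uv*16).round().astype(np.int32)),255,shift=4)
    return cv2.resize(m,(w,h),interpolation=cv2.INTER_AREA).astype(float)/255
E
python3 - <<'E'
from fit import *
d=np.load("w1.npz"); cal=dict(K=d["K"],R=d["R"],t=d["t"])
im=cv2.imread("pics/w1.png"); hsv=cv2.cvtColor(im,cv2.COLOR_BGR2HSV)
copper=((hsv[...,0]<14)&(hsv[...,1]>110)&(hsv[...,2]>100)).astype(np.uint8)
# disc: die segmentation bluish
die=((hsv[...,0]>95)&(hsv[...,0]<135)&(hsv[...,1]>30)).astype(np.uint8)
head=((hsv[...,1]<70)&(hsv[...,2]>105)).astype(np.uint8)
guess={"up":(275,134),"right":(341,177),"down":(301,238),"left":(239,202)}
kc=dict(intrinsics=d["K"],R=d["R"],t=d["t"])
for n,g in guess.items():
    box=(int(g[0])-28,int(g[1])-28,56,56); x,y,w,h=box
    hm=head[y:y+h,x:x+w]; nl,lab,st,ce=cv2.connectedComponentsWithStats(hm)
    k=1+np.argmax(st[1:,4]); hm=(lab==k).astype(float)
    hm2=cv2.morphologyEx(hm,cv2.MORPH_CLOSE,np.ones((3,3)))
    best=None
    c0=p2w(kc,g,.067)[:2]
    for y0 in np.arange(0,np.pi/2,.1):
        f=lambda p:np.abs(hullmask(cal,headpts(c0+p[:2]/100,p[2],.048),box)-hm2).sum()
        r=minimize(f,[0,0,y0],method="Nelder-Mead",options=dict(initial_simplex=[[0,0,y0],[.3,0,y0],[0,.3,y0],[0,0,y0+.15]]))
        if best is None or r.fun<best.fun: best=r
    cc=c0+best.x[:2]/100; 
    # washer hull fit
    cm=copper[y:y+h,x:x+w]|hm2.astype(np.uint8); 
    pts=np.argwhere(cv2.morphologyEx(copper[y:y+h,x:x+w],cv2.MORPH_OPEN,np.ones((2,2))))[:,::-1]
    (cx,cy),rad=cv2.minEnclosingCircle(pts.astype(np.float32))
    print(n,"head c",cc.round(4),"yaw",np.round(best.x[2]%(np.pi/2),3),"res",round(best.fun,1),"area",hm2.sum(),"washer",p2w(kc,(cx+x,cy+y),.05).round(4),round(rad,1))
pts=np.argwhere(die[90:280,180:400])[:,::-1]
E
```

```text
up head c [0.5855 0.0029] yaw 0.698 res 87.2 area 882.0 washer [0.5849 0.0024 0.05  ] 22.5
right head c [ 0.5704 -0.0496] yaw 0.289 res 155.7 area 733.0 washer [ 0.5709 -0.0502  0.05  ] 21.2
down head c [ 0.5186 -0.0345] yaw 0.781 res 106.3 area 757.0 washer [ 0.5194 -0.0353  0.05  ] 19.3
left head c [0.5328 0.0179] yaw 1.348 res 247.9 area 678.0 washer [0.5332 0.0162 0.05  ] 21.2
```

Run:
```python
from fit import *
d=np.load("w1.npz"); kc=dict(intrinsics=d["K"],R=d["R"],t=d["t"]); cal=dict(K=d["K"],R=d["R"],t=d["t"])
im=cv2.imread("pics/w1.png")
C={"up":[(197,113),(288,70),(327,155),(243,197)],"right":[(436,224),(531,226),(531,322),(437,320)],"left":[(112,296),(203,327),(167,412),(82,380)],"down":[(290,465),(373,415),(413,505),(338,542)]}
big=cv2.resize(im[95:275,195:385],None,fx=3.3,fy=3.3,interpolation=cv2.INTER_CUBIC)
cen=np.array([.5518,-.0158]); th=.509
ang={"up":th,"right":th-np.pi/2,"down":th+np.pi,"left":th+np.pi/2}
for n,c in C.items():
    W=[p2w(kc,(195+(x+.5)/3.3-.5,95+(y+.5)/3.3-.5),.062)[:2] for x,y in c]
    ys=[np.arctan2(*(W[(i+1)%4]-W[i])[::-1])%(np.pi/2) for i in range(4)]
    z=np.angle(np.mean(np.exp(4j*np.array(ys))))/4%(np.pi/2)
    hc=cen+.038*np.array([np.cos(ang[n]),np.sin(ang[n])])
    print(n,np.round(ys,3),round(z,3),"mean",np.mean(W,0).round(4),"len",[round(np.linalg.norm(W[(i+1)%4]-W[i])*1e3,1) for i in range(4)],"model",hc.round(4))
    P=headpts(hc,z,.048); uv=(proj(cal,P)-[195,95]+.5)*3.3-.5
    for k in (4,8):
        q=uv[k:k+4][[0,1,3,2]].round().astype(int); cv2.polylines(big,[q],True,(0,255,0) if k==4 else (255,0,255),1)
cv2.imwrite("pics/w1ov.png",big[:600])
```

```text
up [0.697 0.711 0.727 0.764] 0.725 mean [0.5862 0.0021] len [np.float64(20.5), np.float64(18.1), np.float64(19.5), np.float64(18.8)] model [0.585  0.0027]
right [0.261 0.311 0.26  0.3  ] 0.283 mean [ 0.5717 -0.0494] len [np.float64(19.8), np.float64(20.1), np.float64(20.1), np.float64(20.0)] model [ 0.5703 -0.049 ]
left [1.518 1.413 1.477 1.448] 1.464 mean [0.5349 0.0163] len [np.float64(20.1), np.float64(20.5), np.float64(19.3), np.float64(19.7)] model [0.5333 0.0174]
down [0.833 0.684 0.759 0.802] 0.77 mean [ 0.5199 -0.0352] len [np.float64(21.6), np.float64(22.4), np.float64(19.0), np.float64(20.7)] model [ 0.5186 -0.0343]
```

View pics/w1ov.png

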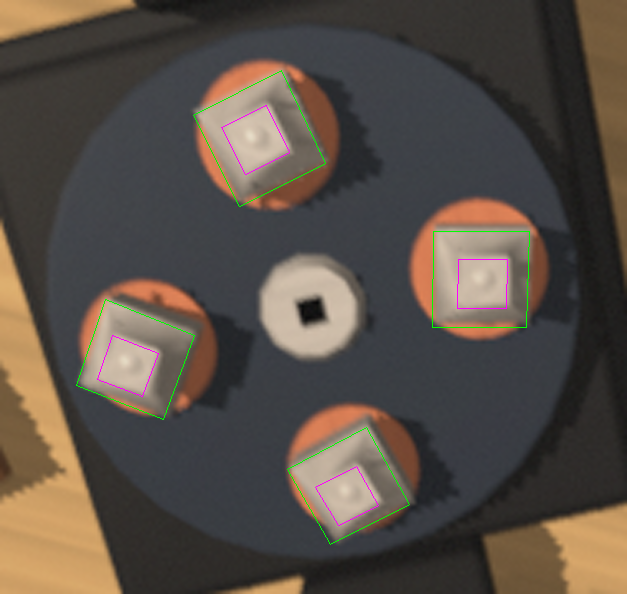

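>>> {"api": "apply_moves", "payload": {"plan": "0.98 0 -0.22 0 0 0 0.8; 0.98 0 -0.22 0 0 0 0.7; 0.98 0 -0.22 0 0 0 0.6; 0.98 0 -0.22 0 0 0 0.6; 0.98 0 -0.22 0 0 0 0.6"}}

```text
time_s: 2.45
eef_pos: [0.5358, -0.3021, 0.1936]
eef_rot: [-0.564, 0.564, -0.427, 0.427]
wrist_force: [1.7, 0.1, 0.6]
opening: 0.599
```

Run:
```python
from h import *
o=ctrl.get_obs(); c=ctrl.get_calibration("wrist"); im=ctrl.camera("wrist"); cv2.imwrite("pics/w2.png",im[:,:,::-1])
np.savez("w2.npz",K=c["intrinsics"],R=c["R"],t=c["t"],p=o["eef_pos"],q=o["eef_rot"]); print(o["eef_pos"],o["opening"],o["dq"].round(3))
```

```text
[ 0.53580186 -0.30210308  0.19359962] 0.5993659998752571 [-0.629  0.537 -0.687  0.002  0.14  -0.623]
```

View pics/w2.png

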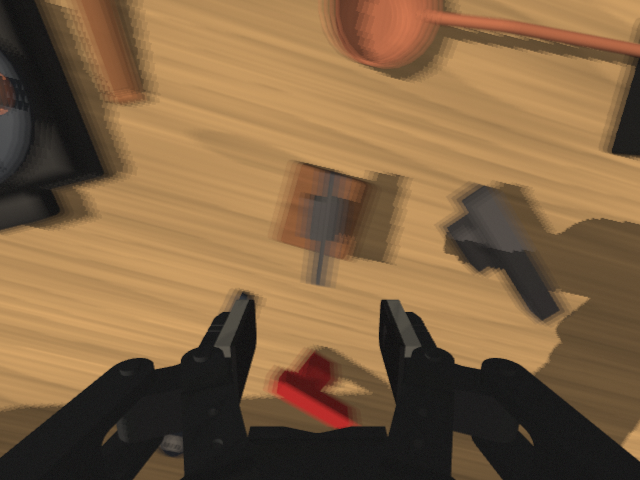

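Arm still moving, so the picture is blurred. I'll retake it at rest.

Run:
```python
from h import *
ctrl.camera("wrist")
o=ctrl.get_obs(); c=ctrl.get_calibration("wrist"); im=ctrl.camera("wrist"); cv2.imwrite("pics/w3.png",im[:,:,::-1])
np.savez("w3.npz",K=c["intrinsics"],R=c["R"],t=c["t"],p=o["eef_pos"],q=o["eef_rot"]); print(o["eef_pos"],o["opening"],o["dq"].round(3),o["time_s"])
a=im[:,:,::-1]
cv2.imwrite("pics/w3c.png",cv2.resize(a[140:300,260:420],None,fx=3.7,fy=3.7,interpolation=cv2.INTER_CUBIC))
```

```text
[ 0.53547153 -0.30642492  0.19355325] 0.5984127346810176 [ 0.076 -0.042  0.073  0.041  0.028  0.053] 2.55
```

View pics/w3c.png

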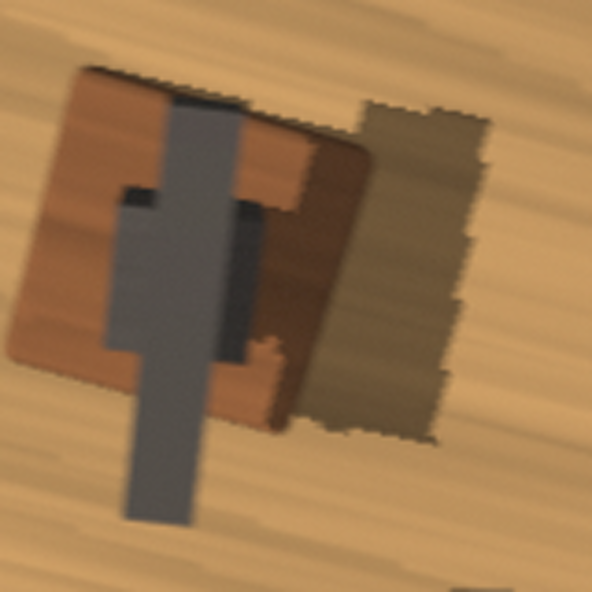

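Run:
```python
from h import *
d=np.load("w3.npz"); kc=dict(intrinsics=d["K"],R=d["R"],t=d["t"])
f=lambda c,z:[p2w(kc,(260+(x+.5)/3.7-.5,140+(y+.5)/3.7-.5),z)[:2] for x,y in c]
H=f([(170,104),(243,108),(191,525),(124,518)],.075)
print("handle c",np.mean(H,0).round(4),"len",np.linalg.norm((H[0]+H[1]-H[2]-H[3])/2),"w",np.linalg.norm(H[0]-H[1]),"az",np.arctan2(*((H[0]+H[1]-H[2]-H[3])[::-1])))
Pd=f([(85,67),(370,150),(285,432),(8,356)],.016); print("pad c",np.mean(Pd,0).round(4),np.linalg.norm(Pd[0]-Pd[1]),np.linalg.norm(Pd[1]-Pd[2]))
o=ctrl.get_obs(); r=rot(o).as_matrix(); print("toolx az",np.arctan2(r[1,0],r[0,0]), o["eef_pos"]); c=np.mean(H,0)
az=np.arctan2(*((H[0]+H[1]-H[2]-H[3])[::-1]))
print("yaw change",az-np.pi/2-np.arctan2(r[1,0],r[0,0]))
print("shares",delta(o,[c[0],c[1],.016+.049-.008]))
```

```text
handle c [ 0.5449 -0.2985] len 0.08019500212115868 w 0.013000193037657582 az 0.14852850427735523
pad c [ 0.5457 -0.2986] 0.06526363191333248 0.06842953843494412
toolx az -1.3008121577091156 [ 0.53548713 -0.30320033  0.19313951]
yaw change -0.12145566480842573
shares [-0.04173732  2.72268579  0.20859601]
```

>>> {"api": "apply_moves", "payload": {"plan": "-0.04 0.4 0.21 0 1 0 0.6; 0 0.6 0 0 0 0 0.6; 0 0.6 0 0 0 0 0.6; 0 0.6 0 0 0 0 0.6; 0 0.2 0 0 0 0 0.6"}}

```text
time_s: 3.1
eef_pos: [0.5441, -0.2919, 0.0699]
eef_rot: [-0.537, 0.538, -0.462, 0.457]
wrist_force: [-1.0, 1.1, -0.8]
opening: 0.601
```

Run:
```python
from h import *
ctrl.camera("wrist")
o=ctrl.get_obs(); im=ctrl.camera("wrist"); cv2.imwrite("pics/w4.png",im[:,:,::-1])
r=rot(o).as_matrix(); print("toolx az",np.arctan2(r[1,0],r[0,0]), o["eef_pos"],delta(o,[.5449,-.2985,.059]),o["time_s"])
```

```text
toolx az -1.4147890456663814 [ 0.54418148 -0.29206328  0.06980539] [ 0.13043098  0.21551201 -0.00489857] 3.15
```

View pics/w4.png

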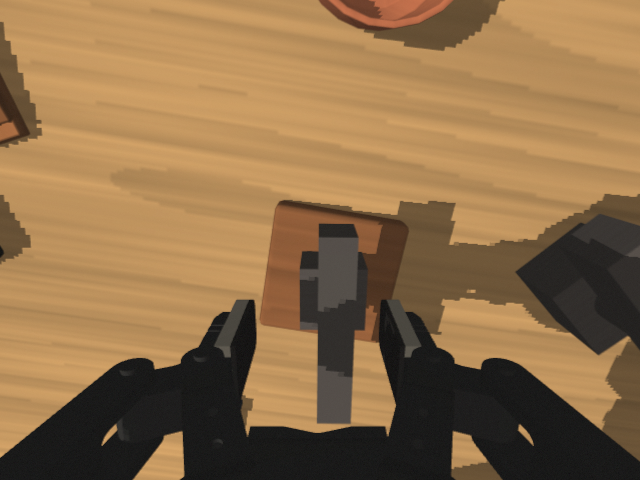

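>>> {"api": "apply_moves", "payload": {"plan": "0.13 0.1 0 0 0 0 0.6; 0 0.12 0 0 0 0 0.5; 0 0 0 0 0 0 0; 0 0 0 0 0 0 0; 0 0 0 0 0 0 0"}}

```text
time_s: 3.7
eef_pos: [0.5477, -0.3007, 0.0627]
eef_rot: [0.537, -0.537, 0.459, -0.46]
wrist_force: [-0.3, 0.5, 0.4]
opening: 0.149
```

Run:
```python
from h import *
o=ctrl.get_obs(); im=ctrl.camera("wrist"); cv2.imwrite("pics/w5.png",im[:,:,::-1])
r=rot(o).as_matrix(); print("toolx az",np.arctan2(r[1,0],r[0,0]), o["eef_pos"],o["opening"],o["wrist_force"],o["torque"])
```

```text
toolx az -1.414925935759433 [ 0.54772992 -0.30067007  0.06274804] 0.1493402300064426 [-0.29433321  0.46167647  0.3725128 ] [ 0.04764225  0.02014716 -0.05981224]
```

View pics/w5.png

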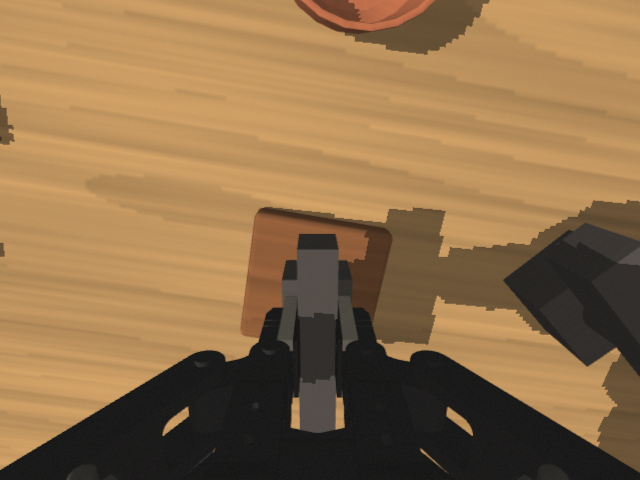

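Run:
```python
from h import *
a=cv2.imread("pics/w5.png"); cv2.imwrite("pics/w5c.png",cv2.resize(a[225:445,230:410],None,fx=2.7,fy=2.7,interpolation=cv2.INTER_CUBIC))
K=ctrl.get_calibration("wrist")["intrinsics"]
ct=np.array([0.0002,-.13169,.07505]); A=np.array([[1,-.001,0],[0,-.294,-.956],[.001,.956,-.294]])
def p2t(uv,y):
    d=A.T@np.linalg.inv(K)@np.array([uv[0],uv[1],1]); return ct+d*(y-ct[1])/d[1]
for uv in((318,249),(318,433)): print(p2t(uv,-.0123))
```

```text
[ 0.00058439 -0.0123      0.03703113]
[ 0.00065312 -0.0123     -0.039181  ]
```

View pics/w5c.png

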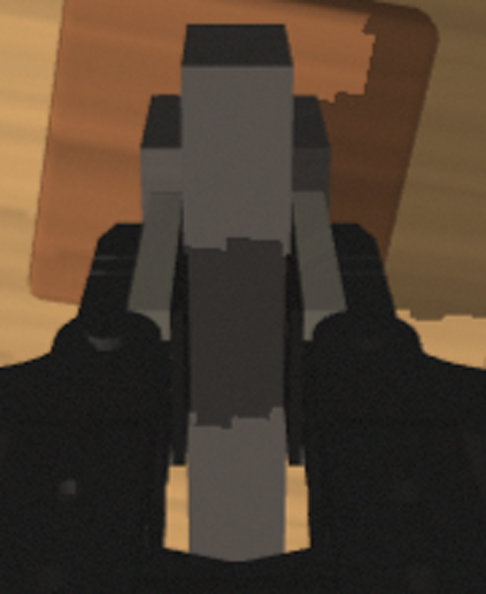

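>>> {"api": "apply_moves", "payload": {"plan": "0 -0.2 0 0 0 0 0; 0 -0.4 0 0 0 0 0; 0 -0.6 0 0 0 0 0; -0.5 -0.2 0.13 0 0 0 0; -0.9 0 0.26 0 0 0 0"}}

```text
time_s: 4.25
eef_pos: [0.5572, -0.2315, 0.1356]
eef_rot: [-0.536, 0.537, -0.458, 0.463]
wrist_force: [1.4, 0.5, -4.5]
opening: 0.148
```

>>> {"api": "apply_moves", "payload": {"plan": "-0.9 0 0.24 0 0 0 0; -0.9 0 0.24 0 0 0 0; -0.9 0 0.24 0 0 0 0; -0.6 0 0.16 0 -0.5 0 0; -0.2 0 0.04 0 -0.5 0 0"}}

```text
time_s: 4.75
eef_pos: [0.5732, -0.0447, 0.1325]
eef_rot: [0.565, -0.565, 0.425, -0.424]
wrist_force: [-0.5, 0.0, -4.3]
opening: 0.149
```

Run:
```python
from h import *
ctrl.camera("top")
o=ctrl.get_obs(); c=ctrl.get_calibration("wrist"); im=ctrl.camera("wrist"); cv2.imwrite("pics/w6.png",im[:,:,::-1])
np.savez("w6.npz",K=c["intrinsics"],R=c["R"],t=c["t"],p=o["eef_pos"],q=o["eef_rot"])
r=rot(o).as_matrix(); az=np.arctan2(r[1,2],r[0,2]); print("toolz az",az, o["eef_pos"],o["opening"],o["wrist_force"],o["torque"],o["dq"].round(3),o["time_s"])
```

```text
toolz az 0.2847380615446505 [ 0.57307341 -0.04452262  0.13242963] 0.14891432788060685 [-0.96435207  2.0380668  -3.90055275] [0.10363365 0.01734783 0.01389809] [-0.05   0.009 -0.009 -0.015 -0.005  0.078] 4.8
```

View pics/w6.png

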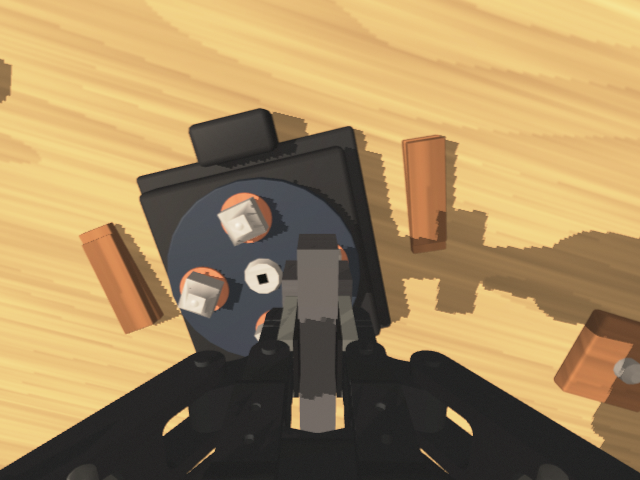

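Run:
```python
from h import *
d=np.load("w6.npz"); kc=dict(intrinsics=d["K"],R=d["R"],t=d["t"])
for n,uv,z in(("boss",(262.5,279),.052),("up top",(239,222),.070),("left top",(198.5,298),.070)): print(n,p2w(kc,uv,z).round(4))
d=np.load("w1.npz"); kc=dict(intrinsics=d["K"],R=d["R"],t=d["t"])
g=lambda x,y:(195+x/3.3,95+y/3.3)
for n,uv,z in(("boss",g(311,311),.052),("up",g(258,138),.070),("left",g(130,363),.070),("right",g(485,279),.070),("down",g(348,491),.070)): print(n,p2w(kc,uv,z).round(4))
a=cv2.imread("pics/w6.png"); cv2.imwrite("pics/w6c.png",cv2.resize(a[180:380,150:400],None,fx=3,fy=3,interpolation=cv2.INTER_CUBIC))
c=ctrl.get_calibration("top"); a=ctrl.camera("top")[:,:,::-1]; cv2.imwrite("pics/top1.png",cv2.resize(a[180:320,270:420],None,fx=4,fy=4,interpolation=cv2.INTER_CUBIC))
```

```text
boss [ 0.5525 -0.0161  0.052 ]
up top [0.5886 0.0031 0.07  ]
left top [0.5388 0.0153 0.07  ]
boss [ 0.5522 -0.0164  0.052 ]
up [0.5854 0.0019 0.07  ]
left [0.5341 0.0165 0.07  ]
right [ 0.5714 -0.0495  0.07  ]
down [ 0.5199 -0.0346  0.07  ]
```

View pics/w6c.png

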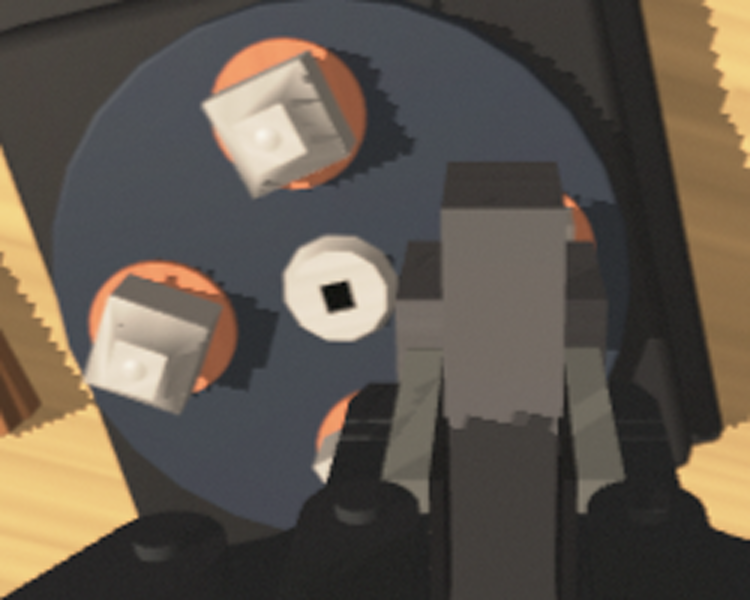

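>>> {"api": "apply_moves", "payload": {"plan": "0.09 0 0 0 0 0 0; 0 0.15 0 0 0 0 0; 0 0.15 0 0 0 0 0; 0 0.1 0 0 0 0 0; 0 0.05 0 0 0 0 0"}}

```text
time_s: 5.4
eef_pos: [0.5744, -0.0524, 0.1095]
eef_rot: [0.564, -0.564, 0.428, -0.426]
wrist_force: [-3.9, 4.4, 8.1]
opening: 0.152
```

```bash
cat > s.py <<'E'
from h import *
o=ctrl.get_obs(); r=rot(o).as_matrix(); az=np.arctan2(r[1,2],r[0,2])
k=o["eef_pos"]-.003*r[:,2]+.0467*r[:,1]
print("az %.4f"%az,"tcp",o["eef_pos"].round(4),"key",k.round(4),"tilt",r[:2,1].round(4),"F",o["wrist_force"].round(2),"T",o["torque"].round(3),"q6 %.2f"%o["q"][5],"q1 %.2f"%o["q"][0],"t",o["time_s"], "eff",o["joint_efforts"][[0,5]].round(3))
E
python3 s.py
```

```text
az 0.2748 tcp [ 0.5744 -0.0524  0.1095] key [ 0.5715 -0.0531  0.0628] tilt [-0.0014  0.0018] F [-3.91  4.41  8.11] T [1.116 0.869 0.042] q6 1.00 q1 -0.30 t 5.4 eff [-2.796  0.03 ]
```

>>> {"api": "apply_moves", "payload": {"plan": "0 -0.12 0 0 0 0 0; -0.07 0 0.02 0 0 0 0; 0 0 0 0 0 0 0; 0 0 0 0 0 0 0; 0 0 0 0 0 0 0"}}

```text
time_s: 5.9
eef_pos: [0.5748, -0.0492, 0.1157]
eef_rot: [-0.564, 0.564, -0.427, 0.426]
wrist_force: [0.0, 0.4, -4.0]
opening: 0.15
```

```bash
python3 s.py; python3 -c "
from h import *
a=ctrl.camera('side')[:,:,::-1]; cv2.imwrite('pics/s1.png',cv2.resize(a[190:290,260:380],None,fx=5,fy=5,interpolation=cv2.INTER_CUBIC))"; python3 s.py
```

```text
az 0.2759 tcp [ 0.5748 -0.0492  0.1157] key [ 0.5719 -0.05    0.069 ] tilt [-0.0001 -0.0001] F [ 0.02  0.37 -3.98] T [ 0.035 -0.015 -0.001] q6 1.00 q1 -0.29 t 5.9 eff [0.046 0.001]
az 0.2759 tcp [ 0.5748 -0.0492  0.1156] key [ 0.5719 -0.05    0.0689] tilt [-0.0002 -0.0001] F [ 0.76 -0.46 -3.03] T [0.017 0.01  0.023] q6 1.00 q1 -0.29 t 5.95 eff [0.037 0.   ]
```

View pics/s1.png

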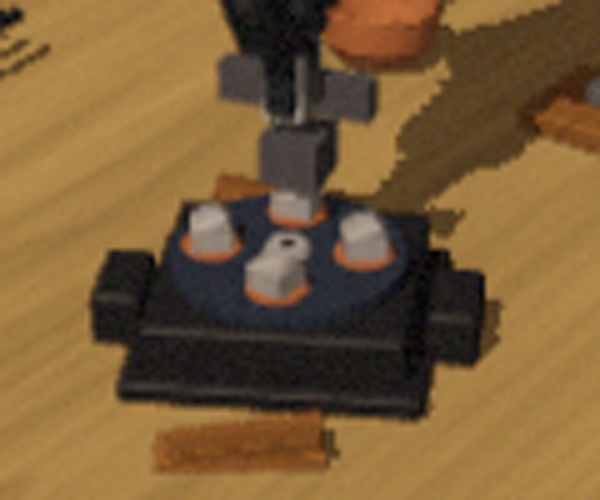

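```bash
python3 -c "
from h import *
a=ctrl.camera('wrist')[:,:,::-1]; cv2.imwrite('pics/w7.png',a); b=cv2.imread('pics/w6.png')
cv2.imwrite('pics/w7c.png',np.hstack([cv2.resize(x[225:400,260:380],None,fx=3.3,fy=3.3,interpolation=cv2.INTER_CUBIC) for x in (b,a)]))"
```

```text
(no output)
```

View pics/w7c.png

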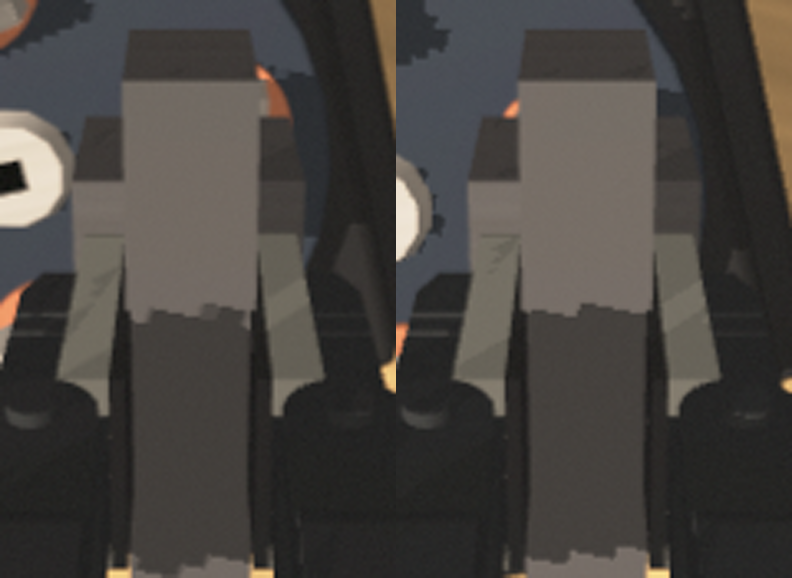

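```bash
python3 -c "
from h import *
c=ctrl.get_calibration('wrist'); a=cv2.imread('pics/w7.png')
for cx,cy,col in((.5713,-.0495,(0,255,0)),(.5713,-.0475,(255,0,255))):
    P=np.array([w2p(c,(cx+.015*np.cos(t),cy+.015*np.sin(t),.05)) for t in np.linspace(0,6.28,60)])
    if col==(0,255,0): A=P
    else: B=P
b=cv2.resize(a[225:345,260:380],None,fx=5,fy=5,interpolation=cv2.INTER_CUBIC)
for P,col in((A,(0,255,0)),(B,(255,0,255))): cv2.polylines(b,[((P-[260,225]+.5)*5).round().astype(int)],True,col,1)
cv2.imwrite('pics/w7o.png',b)"
```

```text
(no output)
```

View pics/w7o.png

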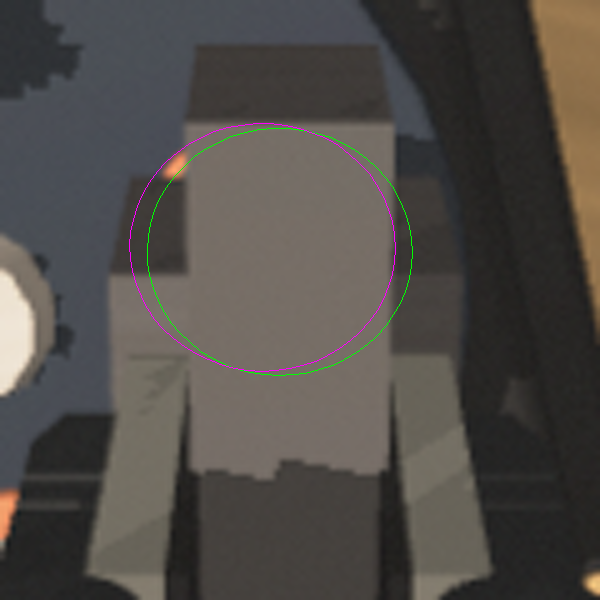

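```bash
python3 -c "
from h import *
a=cv2.imread('pics/w7.png'); cv2.imwrite('pics/w7d.png',cv2.resize(a[180:380,160:400],None,fx=3,fy=3,interpolation=cv2.INTER_CUBIC))"
```

```text
(no output)
```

View pics/w7d.png

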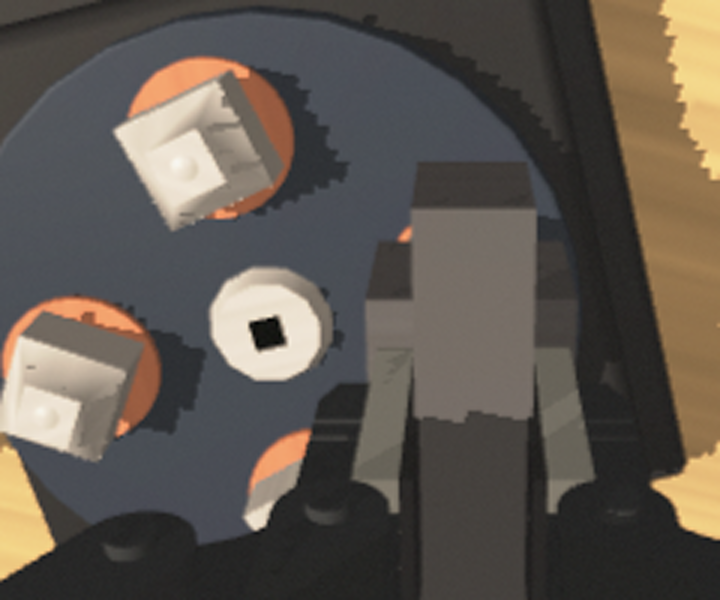

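```bash
python3 -c "
from h import *
c=ctrl.get_calibration('wrist')
g=lambda x,y:(160+(x+.5)/3-.5,180+(y+.5)/3-.5)
for n,uv,z in(('boss',(267,333),.052),('up nip',(183,167),.070),('left nip',(44,418),.070)): print(n,p2w(c,g(*uv),z).round(4))
a=cv2.imread('pics/w7.png'); hsv=cv2.cvtColor(a,cv2.COLOR_BGR2HSV)
m=((hsv[...,0]<14)&(hsv[...,1]>110)&(hsv[...,2]>100)).astype(np.uint8)
from scipy.optimize import least_squares
# up washer outer boundary: far arc points (crop px), left washer
for n,pts in(('upw',[(131,110),(150,78),(180,60),(215,57),(250,70),(278,97),(292,135),(285,180),(262,208)]),('leftw',[(4,350),(20,318),(50,299),(90,298),(130,318),(155,350),(158,390),(140,425)]) ,('rightw',[(399,240),(404,232),(410,227)])):
    W=np.array([p2w(c,g(*p),.05)[:2] for p in pts])
    f=lambda q:np.hypot(W[:,0]-q[0],W[:,1]-q[1])-.015
    r=least_squares(f,W.mean(0)); print(n,r.x.round(4),np.abs(r.fun).max().round(4))
"
```

```text
boss [ 0.5528 -0.0154  0.052 ]
up nip [0.5866 0.0031 0.07  ]
left nip [0.5349 0.0175 0.07  ]
upw [0.5861 0.0029] 0.0005
leftw [0.5346 0.0174] 0.0007
rightw [ 0.5725 -0.0491] 0.0001
```

>>> {"api": "apply_moves", "payload": {"plan": "-0.03 0 0 0 0 0 0; 0 0.05 0 0 0 0 0; 0 0.05 0 0 0 0 0; 0 0.05 0 0 0 0 0; 0 0 0 0 0 0 0"}}

```text
time_s: 6.5
eef_pos: [0.574, -0.0476, 0.1076]
eef_rot: [-0.564, 0.564, -0.427, 0.426]
wrist_force: [0.6, -0.1, -4.3]
opening: 0.15
```

```bash
python3 s.py
```

```text
az 0.2757 tcp [ 0.574  -0.0476  0.1076] key [ 0.5711 -0.0484  0.0609] tilt [-0.001   0.0003] F [ 0.63 -0.05 -4.29] T [ 0.017  0.04  -0.002] q6 1.01 q1 -0.29 t 6.5 eff [-0.026 -0.   ]
```

No contact forces, so I'll go on down to about 1 mm above seated.

>>> {"api": "apply_moves", "payload": {"plan": "0 0.03 0 0 0 0 0; 0 0.03 0 0 0 0 0; 0 0.03 0 0 0 0 0; 0 0.03 0 0 0 0 0; 0 0 0 0 0 0 0"}}

```text
time_s: 7.0
eef_pos: [0.5743, -0.0477, 0.102]
eef_rot: [-0.564, 0.564, -0.427, 0.426]
wrist_force: [-0.9, 1.5, -3.3]
opening: 0.151
```

```bash
python3 s.py
```

```text
az 0.2758 tcp [ 0.5743 -0.0477  0.102 ] key [ 0.5714 -0.0485  0.0553] tilt [-0.0005  0.0001] F [-0.88  1.52 -3.31] T [ 0.019 -0.076  0.042] q6 1.01 q1 -0.29 t 7.0 eff [-0.026 -0.   ]
```

>>> {"api": "apply_moves", "payload": {"plan": "0 0.02 0 0 0.2 0 0; 0 0 0 0 0.2 0 0; 0 0 0 0 0.2 0 0; 0 0 0 0 0.2 0 0; 0.007 0 0 0 0.2 0 0"}}

```text
time_s: 7.5
eef_pos: [0.5745, -0.048, 0.1014]
eef_rot: [0.537, -0.537, 0.46, -0.46]
wrist_force: [0.5, -0.6, -4.4]
opening: 0.151
```

```bash
python3 s.py
```

```text
az 0.1538 tcp [ 0.5745 -0.048   0.1014] key [ 0.5716 -0.0485  0.0547] tilt [ 0.0001 -0.    ] F [ 0.48 -0.64 -4.42] T [ 0.046 -0.014  0.019] q6 1.13 q1 -0.29 t 7.5 eff [ 0.04  -0.304]
```

>>> {"api": "apply_moves", "payload": {"plan": "0 0 0 0 0.14 0 0; 0 0 0 0 0.14 0 0; 0 0 0 0 0.14 0 0; 0 0 0 0 0.14 0 0; 0.005 0 0 0 0.14 0 0"}}

```text
time_s: 8.0
eef_pos: [0.5745, -0.0484, 0.1013]
eef_rot: [-0.517, 0.517, -0.482, 0.482]
wrist_force: [-0.6, -2.1, -4.6]
opening: 0.148
```

```bash
python3 s.py
```

```text
az 0.0704 tcp [ 0.5745 -0.0484  0.1013] key [ 0.5715 -0.0486  0.0546] tilt [-0.     -0.0001] F [-0.61 -2.05 -4.61] T [-0.17   0.03   0.049] q6 1.21 q1 -0.29 t 8.0 eff [ 0.475 -0.185]
```

>>> {"api": "apply_moves", "payload": {"plan": "0 0 0 0 0.14 0 0; 0 0 0 0 0.14 0 0; 0 0 0 0 0.14 0 0; 0 0 0 0 0.14 0 0; 0.005 0 0 0 0.14 0 0"}}

```text
time_s: 8.5
eef_pos: [0.5745, -0.0486, 0.1013]
eef_rot: [0.497, -0.497, 0.503, -0.503]
wrist_force: [-0.4, -1.4, -4.4]
opening: 0.15
```

```bash
python3 s.py
```

```text
az -0.0137 tcp [ 0.5745 -0.0486  0.1013] key [ 0.5715 -0.0485  0.0546] tilt [-0.0001  0.    ] F [-0.41 -1.42 -4.36] T [-0.291  0.08   0.012] q6 1.29 q1 -0.29 t 8.5 eff [ 0.825 -0.182]
```

>>> {"api": "apply_moves", "payload": {"plan": "0 0 0 0 0.14 0 0; 0 0 0 0 0.14 0 0; 0 0 0 0 0.14 0 0; 0 0 0 0 0.14 0 0; 0.005 0 0 0 0.14 0 0"}}

```text
time_s: 9.0
eef_pos: [0.5745, -0.0488, 0.1013]
eef_rot: [0.475, -0.475, 0.524, -0.524]
wrist_force: [-1.5, -2.5, -3.3]
opening: 0.147
```

```bash
python3 s.py
```

```text
az -0.0976 tcp [ 0.5745 -0.0488  0.1013] key [ 0.5715 -0.0485  0.0546] tilt [-0.  0.] F [-1.48 -2.47 -3.28] T [-0.327  0.121  0.021] q6 1.38 q1 -0.29 t 9.0 eff [ 1.011 -0.181]
```

>>> {"api": "apply_moves", "payload": {"plan": "0 0 0 0 0.14 0 0; 0 0 0 0 0.14 0 0; 0 0 0 0 0.14 0 0; 0 0 0 0 0.14 0 0; 0.005 0 0 0 0.14 0 0"}}

```text
time_s: 9.5
eef_pos: [0.5744, -0.049, 0.1013]
eef_rot: [0.453, -0.453, 0.543, -0.543]
wrist_force: [-0.9, -1.5, -3.1]
opening: 0.148
```

```bash
python3 s.py
```

```text
az -0.1816 tcp [ 0.5744 -0.049   0.1013] key [ 0.5715 -0.0484  0.0546] tilt [-0.0001  0.0001] F [-0.88 -1.47 -3.05] T [-0.392  0.203  0.   ] q6 1.46 q1 -0.29 t 9.5 eff [ 1.093 -0.181]
```

>>> {"api": "apply_moves", "payload": {"plan": "0 0 0 0 0.14 0 0; 0 0 0 0 0.14 0 0; 0 0 0 0 0.14 0 0; 0 0 0 0 0.14 0 0; 0.005 0 0 0 0.14 0 0"}}

```text
time_s: 10.0
eef_pos: [0.5744, -0.0492, 0.1013]
eef_rot: [0.429, -0.429, 0.562, -0.562]
wrist_force: [-0.9, -2.1, -3.2]
opening: 0.151
```

```bash
python3 s.py
```

```text
az -0.2656 tcp [ 0.5744 -0.0492  0.1013] key [ 0.5715 -0.0484  0.0546] tilt [-0.      0.0001] F [-0.85 -2.11 -3.2 ] T [-0.412  0.219  0.104] q6 1.54 q1 -0.29 t 10.0 eff [ 1.124 -0.18 ]
```

>>> {"api": "apply_moves", "payload": {"plan": "0 0 0 0 0.14 0 0; 0 0 0 0 0.14 0 0; 0 0 0 0 0.14 0 0; 0 0 0 0 0.14 0 0; 0.005 0 0 0 0.14 0 0"}}

```text
time_s: 10.5
eef_pos: [0.5743, -0.0495, 0.1013]
eef_rot: [0.405, -0.405, 0.579, -0.579]
wrist_force: [-0.5, -1.7, -2.8]
opening: 0.15
```

```bash
python3 s.py
```

```text
az -0.3496 tcp [ 0.5743 -0.0495  0.1013] key [ 0.5715 -0.0484  0.0546] tilt [-0.0001  0.0002] F [-0.46 -1.7  -2.82] T [-0.368  0.234  0.046] q6 1.63 q1 -0.29 t 10.5 eff [ 1.122 -0.18 ]
```

>>> {"api": "apply_moves", "payload": {"plan": "0 0 0 0 0.14 0 0; 0 0 0 0 0.14 0 0; 0 0 0 0 0.14 0 0; 0 0 0 0 0.14 0 0; 0.005 0 0 0 0.14 0 0"}}

```text
time_s: 11.0
eef_pos: [0.5742, -0.0497, 0.1013]
eef_rot: [0.381, -0.381, 0.596, -0.596]
wrist_force: [-1.7, -2.0, -3.5]
opening: 0.148
```

```bash
python3 s.py
```

```text
az -0.4336 tcp [ 0.5742 -0.0497  0.1013] key [ 0.5715 -0.0484  0.0546] tilt [-0.0001  0.0002] F [-1.69 -1.95 -3.49] T [-0.39   0.335  0.064] q6 1.71 q1 -0.29 t 11.0 eff [ 1.1  -0.18]
```

>>> {"api": "apply_moves", "payload": {"plan": "0 0 0 0 0.14 0 0; 0 0 0 0 0.14 0 0; 0 0 0 0 0.14 0 0; 0 0 0 0 0.14 0 0; 0.005 0 0 0 0.14 0 0"}}

```text
time_s: 11.5
eef_pos: [0.574, -0.0499, 0.1012]
eef_rot: [0.355, -0.356, 0.611, -0.611]
wrist_force: [-1.5, -2.0, -3.5]
opening: 0.154
```

```bash
python3 s.py
```

```text
az -0.5172 tcp [ 0.574  -0.0499  0.1012] key [ 0.5714 -0.0484  0.0545] tilt [-0.0002 -0.    ] F [-1.53 -1.99 -3.55] T [-0.428  0.457  0.324] q6 1.80 q1 -0.29 t 11.5 eff [1.026 0.094]
```

>>> {"api": "apply_moves", "payload": {"plan": "0 0 0 0 0.14 0 0; 0 0 0 0 0.14 0 0; 0 0 0 0 0.14 0 0; 0 0 0 0 0.14 0 0; 0.005 0 0 0 0.14 0 0"}}

```text
time_s: 12.0
eef_pos: [0.5739, -0.0501, 0.1012]
eef_rot: [0.329, -0.329, 0.626, -0.626]
wrist_force: [-2.4, -1.6, -3.3]
opening: 0.149
```

```bash
python3 s.py
```

```text
az -0.6015 tcp [ 0.5739 -0.0501  0.1012] key [ 0.5714 -0.0484  0.0545] tilt [-0.0002  0.0001] F [-2.41 -1.55 -3.3 ] T [-0.451  0.55   0.368] q6 1.88 q1 -0.29 t 12.0 eff [1.177 0.127]
```

>>> {"api": "apply_moves", "payload": {"plan": "0.002 0 0 0 0.34 0 0; 0.002 0 0 0 0.34 0 0; 0.002 0 0 0 0.34 0 0; 0.002 0 0 0 0.34 0 0; 0.002 0 0 0 0.34 0 0"}}

```text
time_s: 12.5
eef_pos: [0.5734, -0.0505, 0.1012]
eef_rot: [0.264, -0.264, 0.656, -0.656]
wrist_force: [-4.4, -2.7, -2.6]
opening: 0.148
```

```bash
python3 s.py
```

```text
az -0.8065 tcp [ 0.5734 -0.0505  0.1012] key [ 0.5713 -0.0484  0.0545] tilt [-0.0005  0.0001] F [-4.38 -2.66 -2.57] T [-0.61   0.746  0.353] q6 2.08 q1 -0.29 t 12.5 eff [ 1.422 -0.181]
```

>>> {"api": "apply_moves", "payload": {"plan": "0.002 0 0 0 0.34 0 0; 0.002 0 0 0 0.34 0 0; 0.002 0 0 0 0.34 0 0; 0.002 0 0 0 0.34 0 0; 0.002 0 0 0 0.3 0 0"}}

```text
time_s: 13.0
eef_pos: [0.5729, -0.0508, 0.1012]
eef_rot: [0.197, -0.197, 0.679, -0.679]
wrist_force: [-3.4, -3.4, -3.3]
opening: 0.152
```

```bash
python3 s.py
```

```text
az -1.0056 tcp [ 0.5729 -0.0508  0.1012] key [ 0.5713 -0.0483  0.0545] tilt [-0.0008  0.0001] F [-3.39 -3.37 -3.34] T [-0.521  0.775  0.343] q6 2.28 q1 -0.29 t 13.0 eff [ 1.409 -0.078]
```

>>> {"api": "apply_moves", "payload": {"plan": "-0.004 0 0 0 -0.55 0 0; -0.004 0 0 0 -0.55 0 0; 0 -0.1 0 0 0 0 0; 0 -0.2 0 0 0 0 0; 0 -0.3 0 0 0 0 0"}}

```text
time_s: 13.5
eef_pos: [0.5737, -0.0503, 0.1319]
eef_rot: [0.242, -0.242, 0.665, -0.664]
wrist_force: [-0.4, -0.1, -4.3]
opening: 0.15
```

```bash
cat > plan.py <<'E'
import sys
from h import *
# usage: plan.py keyx keyy keyz az nrows
tx,ty,tz,taz,n=map(float,sys.argv[1:6]); n=int(n)
o=ctrl.get_obs(); r=rot(o).as_matrix(); az=np.arctan2(r[1,2],r[0,2])
k=o["eef_pos"]-.003*r[:,2]+.0467*r[:,1]
def tcp(k,az): return k+np.array([.003*np.cos(az),.003*np.sin(az),.0467])
K0=k;K1=np.array([tx,ty,tz])
A=az; P=tcp(K0,az)
for i in range(1,n+1):
    s=i/n; a2=az+(taz-az)*s; P2=tcp(K0+(K1-K0)*s,a2); d=P2-P
    X=np.array([np.sin(A),-np.cos(A),0]); Z=np.array([np.cos(A),np.sin(A),0])
    print("%.3f %.3f %.3f 0 %.3f 0"%(d@X/.05,-d[2]/.05,d@Z/.05,-(a2-A)/.12)); P=P2;A=a2
E
python3 s.py; python3 plan.py .5344 .0175 .083 -.11 8
```

```text
az -0.8731 tcp [ 0.5737 -0.0503  0.1319] key [ 0.5718 -0.0479  0.0853] tilt [0.     0.0008] F [-0.37 -0.13 -4.28] T [0.009 0.057 0.011] q6 2.15 q1 -0.29 t 13.5 eff [-0.024  0.017]
-0.039 0.006 -0.186 0 -0.795 0
-0.057 0.006 -0.182 0 -0.795 0
-0.074 0.006 -0.176 0 -0.795 0
-0.090 0.006 -0.169 0 -0.795 0
-0.106 0.006 -0.160 0 -0.795 0
-0.121 0.006 -0.150 0 -0.795 0
-0.134 0.006 -0.138 0 -0.795 0
-0.147 0.006 -0.125 0 -0.795 0
```

>>> {"api": "apply_moves", "payload": {"plan": "-0.04 0 -0.19 0 -0.8 0 0; -0.06 0 -0.18 0 -0.8 0 0; -0.07 0 -0.18 0 -0.8 0 0; -0.09 0 -0.17 0 -0.8 0 0; -0.11 0 -0.16 0 -0.8 0 0"}}

```text
time_s: 14.0
eef_pos: [0.5517, -0.0079, 0.1332]
eef_rot: [-0.395, 0.393, -0.587, 0.588]
wrist_force: [0.1, -0.1, -2.9]
opening: 0.15
```

>>> {"api": "apply_moves", "payload": {"plan": "-0.12 0 -0.15 0 -0.8 0 0; -0.13 0 -0.14 0 -0.8 0 0; -0.15 0 -0.13 0 -0.76 0 0; 0 0.05 0 0 0 0 0; 0 0 0 0 0 0 0"}}

```text
time_s: 14.5
eef_pos: [0.5371, 0.017, 0.1297]
eef_rot: [-0.472, 0.471, -0.526, 0.527]
wrist_force: [0.0, -0.1, -3.9]
opening: 0.15
```

```bash
python3 s.py
python3 - <<'E'
from h import *
c=ctrl.get_calibration("wrist"); o=ctrl.get_obs(); a=ctrl.camera('wrist')[:,:,::-1]; cv2.imwrite('pics/w8.png',a); np.savez("w8.npz",K=c["intrinsics"],R=c["R"],t=c["t"],p=o["eef_pos"],q=o["eef_rot"])
E
```

```text
az -0.1108 tcp [0.5371 0.017  0.1297] key [0.5342 0.0174 0.083 ] tilt [ 0.0018 -0.0003] F [ 0.01 -0.09 -3.91] T [ 0.011 -0.068 -0.029] q6 1.49 q1 -0.19 t 14.5 eff [ 0.4   -0.085]
```

View pics/w8.png

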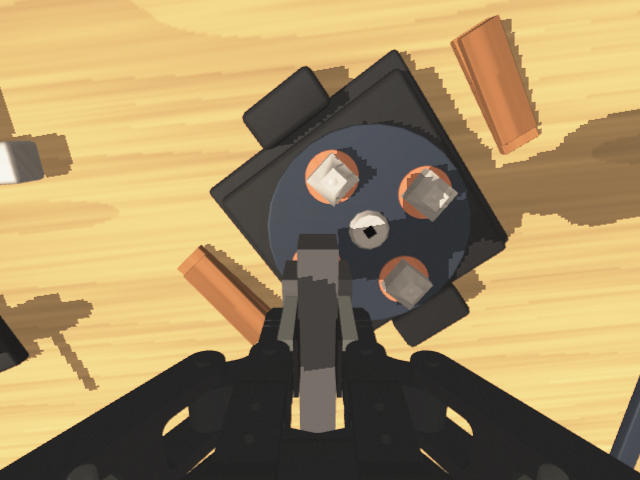

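Run:
```python
from h import *
a=cv2.imread("pics/w8.png"); cv2.imwrite("pics/w8c.png",cv2.resize(a[135:315,265:475],None,fx=3.6,fy=3.3,interpolation=cv2.INTER_CUBIC))
```

```text
(no output)
```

View pics/w8c.png

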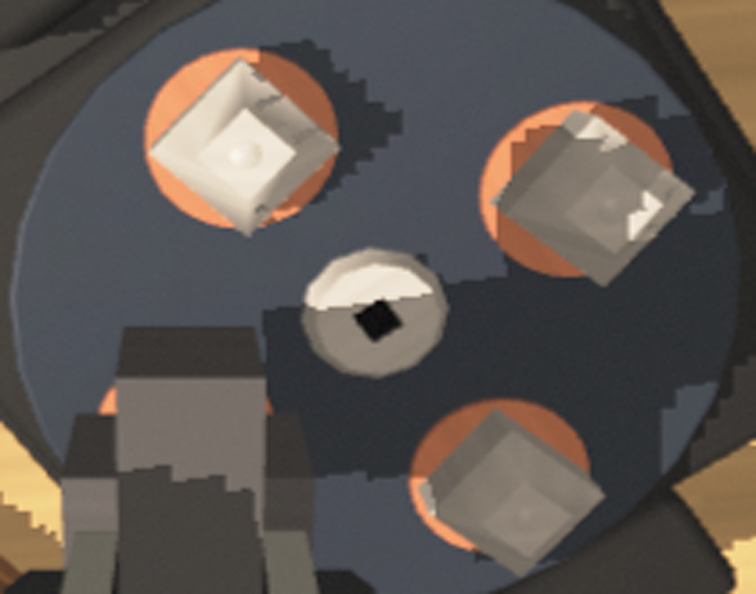

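Run:
```python
from h import *
from scipy.optimize import least_squares
d=np.load("w8.npz"); c=dict(intrinsics=d["K"],R=d["R"],t=d["t"])
g=lambda x,y:(265+(x+.5)/3.6-.5,135+(y+.5)/3.3-.5)
print("boss",p2w(c,g(378,320),.052).round(4))
for n,pts in(('upw',[(146,140),(155,100),(180,70),(210,53),(250,48),(295,67),(325,105),(338,140),(325,185),(190,222),(160,190)]),('rightw',[(482,190),(490,150),(515,120),(550,105),(590,102),(630,115),(660,145),(490,225),(520,262),(560,275)]),('downw',[(412,465),(430,425),(465,403),(510,400),(550,412),(580,440),(588,470),(415,500),(440,535),(470,550)])):
    W=np.array([p2w(c,g(*p),.05)[:2] for p in pts])
    r=least_squares(lambda q:np.hypot(W[:,0]-q[0],W[:,1]-q[1])-.015,W.mean(0)); print(n,r.x.round(4),np.abs(r.fun).max().round(4))
for n,q in(('up',[(240,58),(340,150),(249,237),(149,148)]),('right',[(577,110),(694,193),(604,287),(492,203)]),('down',[(497,408),(606,493),(527,577),(427,487)])):
    W=[p2w(c,g(*p),.062)[:2] for p in q]; ys=[np.arctan2(*(W[(i+1)%4]-W[i])[::-1])%(np.pi/2) for i in range(4)]
    print(n,np.round(ys,3),np.angle(np.mean(np.exp(4j*np.array(ys))))/4%(np.pi/2),np.mean(W,0).round(4))
print("pred right yaw", -1.0056+.16-.0+np.pi/2)
```

```text
boss [ 0.5528 -0.0156  0.052 ]
upw [0.5858 0.0034] 0.0007
rightw [ 0.572  -0.0482] 0.0007
downw [ 0.5204 -0.0339] 0.0005
up [0.693 0.71  0.689 0.705] 0.6991145421897481 [0.586  0.0031]
right [0.84  0.807 0.798 0.806] 0.8124244229448144 [ 0.5723 -0.0475]
down [0.757 0.844 0.673 0.848] 0.7810742793326748 [ 0.5222 -0.034 ]
pred right yaw 0.7251963267948965
```

>>> {"api": "apply_moves", "payload": {"plan": "0.012 0.12 0.006 0 0 0 0; 0 0.12 0 0 0 0 0; 0 0.1 0 0 0 0 0; 0 0.08 0 0 0 0 0; 0 0.02 0 0 0 0 0"}}

```text
time_s: 15.05
eef_pos: [0.5362, 0.0164, 0.1058]
eef_rot: [0.472, -0.472, 0.527, -0.526]
wrist_force: [-0.0, 0.2, -4.1]
opening: 0.147
```

```bash
python3 s.py
```

```text
az -0.1086 tcp [0.5362 0.0164 0.1058] key [0.5331 0.0168 0.0592] tilt [-0.0015  0.0003] F [-0.03  0.15 -4.14] T [-0.006 -0.024 -0.035] q6 1.49 q1 -0.19 t 15.05 eff [-0.08   0.003]
```

>>> {"api": "apply_moves", "payload": {"plan": "-0.005 0.02 0.02 0 0 0 0; 0 0.03 0 0 0 0 0; 0 0.03 0 0 0 0 0; 0 0.01 0 0 0 0 0; 0 0 0 0 0.3 0 0"}}

```text
time_s: 15.55
eef_pos: [0.5376, 0.0166, 0.1022]
eef_rot: [0.463, -0.463, 0.535, -0.535]
wrist_force: [-0.5, 0.0, -3.2]
opening: 0.151
```

```bash
python3 s.py
```

```text
az -0.1446 tcp [0.5376 0.0166 0.1022] key [0.5347 0.0171 0.0555] tilt [-0.0001  0.    ] F [-0.5   0.02 -3.24] T [-0.053 -0.054 -0.018] q6 1.53 q1 -0.19 t 15.55 eff [-0.006 -0.801]
```

>>> {"api": "apply_moves", "payload": {"plan": "0 0.016 0 0 0.2 0 0; 0 0 0 0 0.2 0 0; 0 0 0 0 0.2 0 0; 0 0 0 0 0.2 0 0; 0.007 0 0 0 0.2 0 0"}}

```text
time_s: 16.05
eef_pos: [0.5372, 0.0164, 0.1013]
eef_rot: [0.429, -0.429, 0.562, -0.562]
wrist_force: [-1.6, 1.0, -4.3]
opening: 0.147
```

```bash
python3 s.py
```

```text
az -0.2660 tcp [0.5372 0.0164 0.1013] key [0.5343 0.0173 0.0546] tilt [-0.0009  0.0004] F [-1.6   1.03 -4.26] T [ 0.172  0.28  -0.086] q6 1.65 q1 -0.19 t 16.05 eff [-0.549 -0.276]
```

>>> {"api": "apply_moves", "payload": {"plan": "0 0 0 0 0.14 0 0; 0 0 0 0 0.14 0 0; 0 0 0 0 0.14 0 0; 0 0 0 0 0.14 0 0; 0.005 0 0 0 0.14 0 0"}}

```text
time_s: 16.55
eef_pos: [0.5373, 0.0162, 0.1013]
eef_rot: [0.405, -0.406, 0.58, -0.579]
wrist_force: [-1.5, 0.9, -4.9]
opening: 0.145
```

```bash
python3 s.py
```

```text
az -0.3496 tcp [0.5373 0.0162 0.1013] key [0.5344 0.0172 0.0546] tilt [-0.0006  0.0003] F [-1.51  0.89 -4.93] T [ 0.259  0.522 -0.001] q6 1.73 q1 -0.19 t 16.55 eff [-0.728 -0.186]
```

>>> {"api": "apply_moves", "payload": {"plan": "0 0 0 0 0.14 0 0; 0 0 0 0 0.14 0 0; 0 0 0 0 0.14 0 0; 0 0 0 0 0.14 0 0; 0.005 0 0 0 0.14 0 0"}}

```text
time_s: 17.05
eef_pos: [0.5373, 0.0159, 0.1014]
eef_rot: [0.381, -0.381, 0.596, -0.596]
wrist_force: [-3.3, 2.1, -3.9]
opening: 0.149
```

```bash
python3 s.py
```

```text
az -0.4336 tcp [0.5373 0.0159 0.1014] key [0.5345 0.0172 0.0547] tilt [-0.0004  0.0003] F [-3.32  2.1  -3.86] T [ 0.353  0.636 -0.005] q6 1.81 q1 -0.19 t 17.05 eff [-0.927 -0.182]
```

>>> {"api": "apply_moves", "payload": {"plan": "0 0 0 0 0.14 0 0; 0 0 0 0 0.14 0 0; 0 0 0 0 0.14 0 0; 0 0 0 0 0.14 0 0; 0.005 0 0 0 0.14 0 0"}}

```text
time_s: 17.55
eef_pos: [0.5369, 0.0158, 0.1013]
eef_rot: [0.355, -0.356, 0.612, -0.611]
wrist_force: [-4.4, 1.7, -4.5]
opening: 0.15
```

```bash
python3 s.py
```

```text
az -0.5172 tcp [0.5369 0.0158 0.1013] key [0.5342 0.0173 0.0546] tilt [-0.001   0.0004] F [-4.43  1.7  -4.46] T [0.527 0.938 0.282] q6 1.90 q1 -0.19 t 17.55 eff [-1.812  0.089]
```

>>> {"api": "apply_moves", "payload": {"plan": "0.002 0 -0.008 0 0.4 0 0; 0.002 0 0 0 0.4 0 0; 0.002 0 0 0 0.4 0 0; 0.002 0 0 0 0.4 0 0; 0.002 0 0 0 0.4 0 0"}}

```text
time_s: 18.05
eef_pos: [0.5364, 0.0154, 0.1014]
eef_rot: [0.279, -0.28, 0.65, -0.649]
wrist_force: [-4.0, 2.3, -4.2]
opening: 0.151
```

```bash
python3 s.py
```

```text
az -0.7581 tcp [0.5364 0.0154 0.1014] key [0.5341 0.0175 0.0547] tilt [-0.0008 -0.    ] F [-4.01  2.31 -4.16] T [0.295 0.946 0.355] q6 2.14 q1 -0.19 t 18.05 eff [-1.247 -0.278]
```

>>> {"api": "apply_moves", "payload": {"plan": "0.002 0 0 0 0.4 0 0; 0.002 0 0 0 0.4 0 0; 0.002 0 0 0 0.4 0 0; 0.002 0 0 0 0.4 0 0; 0.002 0 0 0 0.4 0 0"}}

```text
time_s: 18.55
eef_pos: [0.5358, 0.0151, 0.1013]
eef_rot: [0.199, -0.2, 0.678, -0.678]
wrist_force: [-5.5, 1.1, -3.2]
opening: 0.154
```

```bash
python3 s.py
```

```text
az -0.9980 tcp [0.5358 0.0151 0.1013] key [0.5341 0.0176 0.0546] tilt [-0.0013 -0.0001] F [-5.49  1.12 -3.21] T [0.299 1.098 0.366] q6 2.38 q1 -0.19 t 18.55 eff [-1.168 -0.273]
```

>>> {"api": "apply_moves", "payload": {"plan": "-0.004 0 0 0 -0.55 0 0; -0.004 0 0 0 -0.55 0 0; 0 -0.1 0 0 0 0 0; 0 -0.2 0 0 0 0 0; 0 -0.3 0 0 0 0 0"}}

```text
time_s: 19.05
eef_pos: [0.5374, 0.0149, 0.1326]
eef_rot: [-0.244, 0.243, -0.663, 0.664]
wrist_force: [0.6, -0.8, -3.2]
opening: 0.148
```

```bash
python3 s.py; python3 plan.py .5857 .0029 .083 -.86 3
```

```text
az -0.8663 tcp [0.5374 0.0149 0.1326] key [0.5356 0.0171 0.0859] tilt [ 0.0017 -0.0006] F [ 0.56 -0.82 -3.19] T [-0.056 -0.077 -0.049] q6 2.24 q1 -0.19 t 19.05 eff [0.009 0.008]
-0.193 0.019 0.289 0 -0.017 0
-0.193 0.019 0.289 0 -0.017 0
-0.192 0.019 0.289 0 -0.017 0
```

>>> {"api": "apply_moves", "payload": {"plan": "-0.19 0.02 0.29 0 -0.03 0 0; -0.19 0.02 0.29 0 0 0 0; -0.19 0.02 0.29 0 0 0 0; 0 0 0 0 0 0 0; 0 0 0 0 0 0 0"}}

```text
time_s: 19.55
eef_pos: [0.5873, 0.0005, 0.1295]
eef_rot: [-0.246, 0.245, -0.663, 0.664]
wrist_force: [-1.3, -0.5, -3.5]
opening: 0.147
```

```bash
python3 s.py
python3 - <<'E'
from h import *
c=ctrl.get_calibration("wrist"); o=ctrl.get_obs(); a=ctrl.camera('wrist')[:,:,::-1]; cv2.imwrite('pics/w9.png',a); np.savez("w9.npz",K=c["intrinsics"],R=c["R"],t=c["t"],p=o["eef_pos"],q=o["eef_rot"])
cv2.imwrite("pics/w9c.png",cv2.resize(a[225:425,240:480],None,fx=3.2,fy=3,interpolation=cv2.INTER_CUBIC))
E
```

```text
az -0.8619 tcp [5.873e-01 5.000e-04 1.295e-01] key [0.5855 0.0027 0.0828] tilt [ 0.0018 -0.0005] F [-1.31 -0.54 -3.46] T [-0.002 -0.028 -0.008] q6 2.23 q1 -0.20 t 19.55 eff [-0.326  0.012]
```

View pics/w9.png

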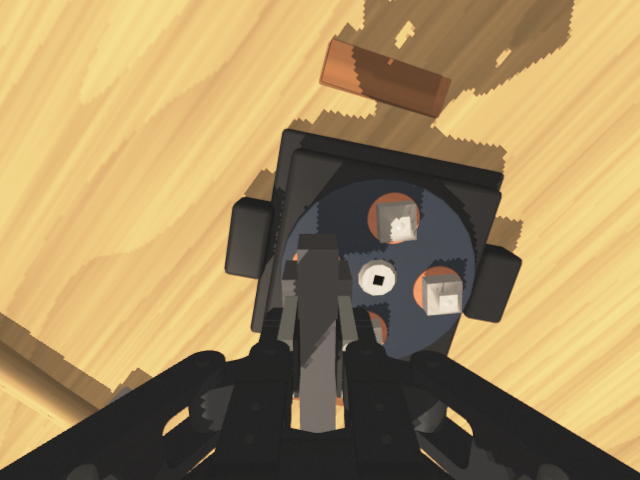

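View pics/w9c.png

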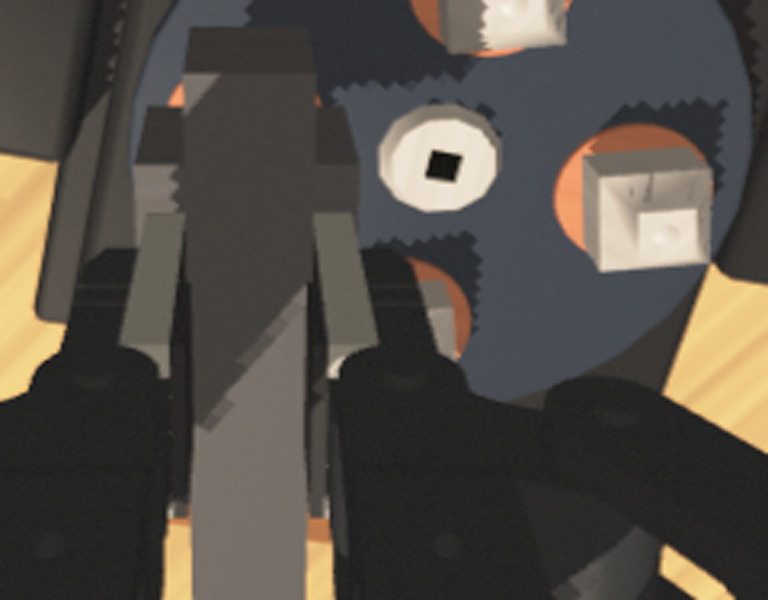

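```bash
python3 - <<'E'
from h import *
from scipy.optimize import least_squares
d=np.load("w9.npz"); c=dict(intrinsics=d["K"],R=d["R"],t=d["t"])
g=lambda x,y:(240+(x+.5)/3.2-.5,225+(y+.5)/3-.5)
print("boss",p2w(c,g(444,165),.052).round(4))
for n,pts in(('downw',[(555,190),(563,165),(585,140),(620,126),(655,126),(690,140),(711,170),(560,225),(580,250)]),):
    W=np.array([p2w(c,g(*p),.05)[:2] for p in pts])
    r=least_squares(lambda q:np.hypot(W[:,0]-q[0],W[:,1]-q[1])-.015,W.mean(0)); print(n,r.x.round(4),np.abs(r.fun).max().round(4))
for n,q in(('down',[(583,157),(711,165),(711,263),(600,272)]),): print([p2w(c,g(*p),.062)[:2].round(4) for p in q])
e=[p2w(c,g(*p),.062)[:2] for p in((711,165),(711,263))]; print("?",np.arctan2(*(e[1]-e[0])[::-1])%(np.pi/2)-np.pi/2)
E
python3 s.py
```

```text
boss [ 0.5525 -0.0156  0.052 ]
downw [ 0.5202 -0.0341] 0.0006
[array([ 0.5388, -0.0349]), array([ 0.5203, -0.0487]), array([ 0.505 , -0.0345]), array([ 0.5191, -0.0198])]
? -0.7493098594016399
az -0.8615 tcp [0.5867 0.0007 0.1291] key [0.5848 0.003  0.0824] tilt [ 0.0009 -0.0002] F [-0.27  0.89 -4.77] T [-0.034  0.026 -0.029] q6 2.23 q1 -0.20 t 19.6 eff [-0.256  0.013]
```

>>> {"api": "apply_moves", "payload": {"plan": "-0.01 0.12 0.01 0 0 0 0; 0 0.12 0 0 0 0 0; 0 0.1 0 0 0 0 0; 0 0.08 0 0 0 0 0; 0 0 0 0 0 0 0"}}

```text
time_s: 20.1
eef_pos: [0.5865, 0.0009, 0.1064]
eef_rot: [0.245, -0.246, 0.663, -0.663]
wrist_force: [0.1, -0.6, -3.2]
opening: 0.152
```

```bash
python3 s.py
```

```text
az -0.8606 tcp [0.5865 0.0009 0.1064] key [0.5845 0.0032 0.0597] tilt [-0.0018  0.0004] F [ 0.13 -0.55 -3.19] T [0.022 0.049 0.002] q6 2.23 q1 -0.20 t 20.1 eff [-0.044  0.001]
```

>>> {"api": "apply_moves", "payload": {"plan": "-0.02 0.02 0.017 0 0 0 0; 0 0.03 0 0 0 0 0; 0 0.03 0 0 0 0 0; 0 0.02 0 0 0 0 0; 0 0 0 0 0.4 0 0"}}

```text
time_s: 20.6
eef_pos: [0.5885, 0.0008, 0.1023]
eef_rot: [0.23, -0.23, 0.669, -0.669]
wrist_force: [0.9, 0.2, -3.5]
opening: 0.153
```

```bash
python3 s.py
```

```text
az -0.9092 tcp [0.5885 0.0008 0.1023] key [0.5866 0.0031 0.0556] tilt [-0.0003  0.    ] F [ 0.93  0.21 -3.52] T [-0.063 -0.033  0.029] q6 2.28 q1 -0.20 t 20.6 eff [-0.017 -1.068]
```

>>> {"api": "apply_moves", "payload": {"plan": "0.009 0.018 -0.007 0 0.14 0 0; 0 0 0 0 0.14 0 0; 0 0 0 0 0.14 0 0; 0 0 0 0 0.14 0 0; 0.005 0 0 0 0.14 0 0"}}

```text
time_s: 21.1
eef_pos: [0.5876, 0.0006, 0.1016]
eef_rot: [0.201, -0.201, 0.678, -0.678]
wrist_force: [-1.1, -0.3, -3.0]
opening: 0.149
```

```bash
python3 s.py
```

```text
az -0.9937 tcp [0.5876 0.0006 0.1016] key [0.586  0.0031 0.0549] tilt [-0.0004  0.0001] F [-1.09 -0.27 -2.96] T [0.08  0.162 0.016] q6 2.36 q1 -0.20 t 21.1 eff [-0.082 -0.206]
```

>>> {"api": "apply_moves", "payload": {"plan": "0 0 0 0 0.1 0 0; 0 0 0 0 0.1 0 0; 0 0 0 0 0.1 0 0; 0 0 0 0 0.1 0 0; 0.004 0 0 0 0.1 0 0"}}

```text
time_s: 21.6
eef_pos: [0.5872, 0.0006, 0.1014]
eef_rot: [0.181, -0.181, 0.684, -0.683]
wrist_force: [-2.1, 0.2, -3.1]
opening: 0.149
```

```bash
python3 s.py
```

```text
az -1.0535 tcp [0.5872 0.0006 0.1014] key [0.5857 0.0032 0.0547] tilt [-0.001   0.0002] F [-2.09  0.18 -3.09] T [0.062 0.551 0.072] q6 2.42 q1 -0.20 t 21.6 eff [-0.31  -0.049]
```

>>> {"api": "apply_moves", "payload": {"plan": "0.007 0 -0.003 0 0.45 0 0; 0.003 0 0 0 0.45 0 0; 0.003 0 0 0 0.45 0 0; 0.003 0 0 0 0.45 0 0; 0.003 0 0 0 0.45 0 0"}}

```text
time_s: 22.1
eef_pos: [0.5864, 0.0005, 0.1014]
eef_rot: [0.087, -0.087, 0.702, -0.702]
wrist_force: [-2.6, 0.4, -4.4]
opening: 0.15
```

```bash
python3 s.py
```

```text
az -1.3245 tcp [5.864e-01 5.000e-04 1.014e-01] key [0.5856 0.0034 0.0547] tilt [-0.0008  0.0002] F [-2.56  0.45 -4.36] T [0.125 0.478 0.339] q6 2.69 q1 -0.20 t 22.1 eff [-0.719 -0.355]
```

>>> {"api": "apply_moves", "payload": {"plan": "0.003 0 0 0 0.46 0 0; 0.003 0 0 0 0.46 0 0; 0.003 0 0 0 0.46 0 0; 0.003 0 0 0 0.46 0 0; 0.003 0 0 0 0.46 0 0"}}

```text
time_s: 22.6
eef_pos: [0.5856, 0.0005, 0.1014]
eef_rot: [-0.011, 0.01, 0.707, -0.707]
wrist_force: [-3.1, 0.8, -2.7]
opening: 0.15
```

```bash
python3 s.py
```

```text
az -1.6006 tcp [5.856e-01 5.000e-04 1.014e-01] key [0.5856 0.0035 0.0547] tilt [-0.001   0.0004] F [-3.12  0.85 -2.68] T [0.19  0.612 0.383] q6 2.97 q1 -0.20 t 22.6 eff [-0.942 -0.37 ]
```

>>> {"api": "apply_moves", "payload": {"plan": "-0.004 0 0 0 -0.55 0 0; -0.004 0 0 0 -0.55 0 0; 0 -0.1 0 0 0 0 0; 0 -0.2 0 0 0 0 0; 0 -0.3 0 0 0 0 0"}}

```text
time_s: 23.1
eef_pos: [0.5863, 0.0001, 0.1322]
eef_rot: [0.036, -0.036, 0.706, -0.706]
wrist_force: [-1.2, -0.1, -4.4]
opening: 0.146
```

```bash
python3 s.py; python3 plan.py .5199 -.0343 .083 -.78 6
```

```text
az -1.4681 tcp [5.863e-01 1.000e-04 1.322e-01] key [0.586  0.0031 0.0855] tilt [-0.0003  0.0001] F [-1.25 -0.14 -4.36] T [-0.003  0.019  0.003] q6 2.84 q1 -0.20 t 23.1 eff [-0.003  0.013]
0.225 0.008 0.101 0 -0.956 0
0.235 0.008 0.074 0 -0.956 0
0.242 0.008 0.046 0 -0.956 0
0.246 0.008 0.017 0 -0.956 0
0.246 0.008 -0.012 0 -0.956 0
0.243 0.008 -0.041 0 -0.956 0
```

>>> {"api": "apply_moves", "payload": {"plan": "0.225 0 0.1 0 -0.95 0 0; 0.235 0 0.075 0 -0.95 0 0; 0.24 0 0.045 0 -0.95 0 0; 0.245 0.05 0.015 0 -0.95 0 0; 0.245 0 -0.01 0 -0.95 0 0"}}

```text
time_s: 23.6
eef_pos: [0.5334, -0.0307, 0.1307]
eef_rot: [-0.236, 0.234, -0.666, 0.667]
wrist_force: [0.3, -0.6, -4.4]
opening: 0.147
```

>>> {"api": "apply_moves", "payload": {"plan": "0.245 0 -0.04 0 -0.98 0 0; 0 0 0 0 0 0 0; 0 0 0 0 0 0 0; 0 0.05 0 0 0 0 0; 0 0 0 0 0 0 0"}}

```text
time_s: 24.1
eef_pos: [0.5226, -0.0362, 0.1266]
eef_rot: [-0.272, 0.272, -0.653, 0.653]
wrist_force: [-0.2, 0.3, -4.2]
opening: 0.153
```

```bash
python3 s.py
python3 - <<'E'
from h import *
c=ctrl.get_calibration("wrist"); o=ctrl.get_obs(); a=ctrl.camera('wrist')[:,:,::-1]; cv2.imwrite('pics/w10.png',a); np.savez("w10.npz",K=c["intrinsics"],R=c["R"],t=c["t"],p=o["eef_pos"],q=o["eef_rot"])
cv2.imwrite("pics/w10c.png",cv2.resize(a[120:340,200:400],None,fx=3,fy=2.7,interpolation=cv2.INTER_CUBIC))
E
python3 s.py
```

```text
az -0.7801 tcp [ 0.5226 -0.0362  0.1266] key [ 0.5205 -0.034   0.0799] tilt [0.0002 0.0001] F [-0.19  0.31 -4.17] T [0.012 0.048 0.015] q6 2.05 q1 -0.30 t 24.1 eff [-0.111  0.028]
az -0.7798 tcp [ 0.5225 -0.0361  0.1265] key [ 0.5204 -0.034   0.0798] tilt [-0.0001  0.0002] F [ 0.28 -0.14 -4.51] T [0.008 0.031 0.003] q6 2.05 q1 -0.30 t 24.15 eff [-0.057  0.023]
```

View pics/w10c.png

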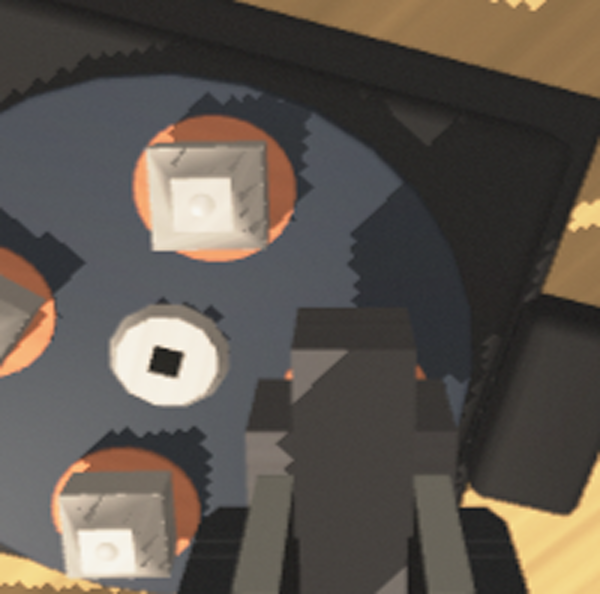

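Run:
```python
from h import *
from scipy.optimize import least_squares
d=np.load("w10.npz"); c=dict(intrinsics=d["K"],R=d["R"],t=d["t"])
g=lambda x,y:(200+(x+.5)/3-.5,120+(y+.5)/2.7-.5)
print("boss",p2w(c,g(166,361),.052).round(4))
for n,pts in(('rightw',[(135,185),(145,150),(170,125),(210,115),(255,125),(285,150),(297,185),(290,220),(265,245),(215,262),(140,220)]),('leftw',[(54,500),(70,465),(100,450),(130,448),(165,458),(190,485),(199,515),(190,545)])):
    W=np.array([p2w(c,g(*p),.05)[:2] for p in pts])
    r=least_squares(lambda q:np.hypot(W[:,0]-q[0],W[:,1]-q[1])-.015,W.mean(0)); print(n,r.x.round(4),np.abs(r.fun).max().round(4))
for n,q in(('right',[(148,148),(266,142),(268,244),(152,250)]),('left',[(62,493),(168,487),(172,575),(66,579)])):
    W=[p2w(c,g(*p),.062)[:2] for p in q]; ys=[np.arctan2(*(W[(i+1)%4]-W[i])[::-1])%(np.pi/2) for i in range(4)]
    print(n,np.round(ys,3),np.angle(np.mean(np.exp(4j*np.array(ys))))/4%(np.pi/2)-np.pi/2,np.mean(W,0).round(4))
```

```text
boss [ 0.5529 -0.0155  0.052 ]
rightw [ 0.5715 -0.0488] 0.0007
leftw [0.5344 0.0171] 0.0006
right [0.847 0.786 0.849 0.773] -0.75681492375994 [ 0.5716 -0.0492]
left [0.859 0.78  0.838 0.754] -0.7630570204225584 [0.5341 0.0167]
```

>>> {"api": "apply_moves", "payload": {"plan": "0.012 0.1 0 0 0 0 0; 0 0.1 0 0 0 0 0; 0 0.1 0 0 0 0 0; 0 0.08 0 0 0 0 0; 0 0 0 0 0 0 0"}}

```text
time_s: 24.65
eef_pos: [0.5212, -0.0366, 0.1066]
eef_rot: [0.272, -0.273, 0.653, -0.652]
wrist_force: [-1.0, 0.0, -3.8]
opening: 0.152
```

```bash
python3 s.py
```

```text
az -0.7791 tcp [ 0.5212 -0.0366  0.1066] key [ 0.519  -0.0345  0.0599] tilt [-0.0017  0.0005] F [-1.03  0.03 -3.8 ] T [ 0.002 -0.002 -0.016] q6 2.05 q1 -0.30 t 24.65 eff [-0.056  0.002]
```

>>> {"api": "apply_moves", "payload": {"plan": "0 0.03 0 0 0 0 0; 0 0.03 0 0 0 0 0; 0 0.03 0 0 0 0 0; 0 0.014 0 0 0 0 0; 0 0 0 0 0.4 0 0"}}

```text
time_s: 25.15
eef_pos: [0.5218, -0.0368, 0.1023]
eef_rot: [0.257, -0.257, 0.659, -0.659]
wrist_force: [0.1, -1.1, -3.9]
opening: 0.152
```

```bash
python3 s.py
```

```text
az -0.8276 tcp [ 0.5218 -0.0368  0.1023] key [ 0.5198 -0.0346  0.0556] tilt [-0.0001  0.    ] F [ 0.08 -1.14 -3.86] T [-0.075  0.008  0.039] q6 2.10 q1 -0.30 t 25.15 eff [-0.012 -1.069]
```

Good. Turning to contact (expected near -0.95 to -1.0).

>>> {"api": "apply_moves", "payload": {"plan": "0 0.018 0 0 0.14 0 0; 0 0 0 0 0.14 0 0; 0 0 0 0 0.14 0 0; 0 0 0 0 0.14 0 0; 0.005 0 0 0 0.14 0 0"}}

```text
time_s: 25.65
eef_pos: [0.5213, -0.0368, 0.1014]
eef_rot: [0.229, -0.229, 0.669, -0.669]
wrist_force: [-0.9, 0.2, -3.9]
opening: 0.148
```

```bash
python3 s.py
```

```text
az -0.9121 tcp [ 0.5213 -0.0368  0.1014] key [ 0.5195 -0.0344  0.0547] tilt [-0.0007  0.0003] F [-0.92  0.23 -3.9 ] T [0.191 0.196 0.063] q6 2.18 q1 -0.30 t 25.65 eff [-0.361 -0.202]
```

>>> {"api": "apply_moves", "payload": {"plan": "0 0 0 0 0.1 0 0; 0 0 0 0 0.1 0 0; 0 0 0 0 0.1 0 0; 0 0 0 0 0.1 0 0; 0.004 0 0 0 0.1 0 0"}}

```text
time_s: 26.15
eef_pos: [0.5211, -0.0368, 0.1013]
eef_rot: [0.208, -0.209, 0.676, -0.675]
wrist_force: [-2.0, 2.7, -3.5]
opening: 0.149
```

```bash
python3 s.py
```

```text
az -0.9718 tcp [ 0.5211 -0.0368  0.1013] key [ 0.5194 -0.0343  0.0546] tilt [-0.0007  0.0005] F [-2.02  2.71 -3.55] T [0.565 0.375 0.168] q6 2.24 q1 -0.30 t 26.15 eff [-1.373 -0.031]
```

>>> {"api": "apply_moves", "payload": {"plan": "0.004 0 -0.008 0 0.45 0 0; 0.003 0 0 0 0.45 0 0; 0.003 0 0 0 0.45 0 0; 0.003 0 0 0 0.45 0 0; 0.003 0 0 0 0.45 0 0"}}

```text
time_s: 26.65
eef_pos: [0.5203, -0.0369, 0.1013]
eef_rot: [0.115, -0.116, 0.698, -0.698]
wrist_force: [-0.7, 2.1, -4.0]
opening: 0.151
```

```bash
python3 s.py
```

```text
az -1.2430 tcp [ 0.5203 -0.0369  0.1013] key [ 0.5193 -0.0341  0.0546] tilt [-0.0005  0.0002] F [-0.71  2.09 -3.98] T [0.418 0.386 0.344] q6 2.52 q1 -0.30 t 26.65 eff [-1.393 -0.357]
```

>>> {"api": "apply_moves", "payload": {"plan": "0.003 0 0 0 0.46 0 0; 0.003 0 0 0 0.46 0 0; 0.003 0 0 0 0.46 0 0; 0.003 0 0 0 0.46 0 0; 0.003 0 0 0 0.46 0 0"}}

```text
time_s: 27.15
eef_pos: [0.5195, -0.0369, 0.1013]
eef_rot: [0.018, -0.019, 0.707, -0.707]
wrist_force: [-2.3, 2.7, -4.4]
opening: 0.149
```

```bash
python3 s.py
```

```text
az -1.5190 tcp [ 0.5195 -0.0369  0.1013] key [ 0.5193 -0.0339  0.0546] tilt [-0.0007  0.0004] F [-2.25  2.66 -4.39] T [0.54  0.423 0.311] q6 2.79 q1 -0.30 t 27.15 eff [-1.586 -0.371]
```

Down screw done. Next is the right screw (head yaw -0.76), and after it the left.

>>> {"api": "apply_moves", "payload": {"plan": "-0.004 0 0 0 -0.55 0 0; -0.004 0 0 0 -0.55 0 0; 0 -0.1 0 0 0 0 0; 0 -0.2 0 0 0 0 0; 0 -0.3 0 0 0 0 0"}}

```text
time_s: 27.65
eef_pos: [0.5202, -0.0375, 0.1321]
eef_rot: [-0.065, 0.065, -0.704, 0.704]
wrist_force: [-0.8, -0.0, -4.4]
opening: 0.145
```

```bash
python3 s.py; python3 plan.py .5715 -.0488 .080 -.76 6
```

```text
az -1.3869 tcp [ 0.5202 -0.0375  0.1321] key [ 0.5196 -0.0345  0.0854] tilt [-0.0002 -0.0002] F [-0.77 -0.01 -4.43] T [-0.004  0.035 -0.035] q6 2.66 q1 -0.30 t 27.65 eff [-0.014  0.007]
-0.167 0.018 0.078 0 -0.871 0
-0.158 0.018 0.094 0 -0.871 0
-0.148 0.018 0.110 0 -0.871 0
-0.135 0.018 0.124 0 -0.871 0
-0.122 0.018 0.137 0 -0.871 0
-0.107 0.018 0.148 0 -0.871 0
```

>>> {"api": "apply_moves", "payload": {"plan": "-0.17 0 0.08 0 -0.87 0 0; -0.16 0 0.095 0 -0.87 0 0; -0.15 0 0.11 0 -0.87 0 0; -0.135 0.05 0.125 0 -0.87 0 0; -0.12 0.05 0.135 0 -0.87 0 0"}}

```text
time_s: 28.15
eef_pos: [0.5663, -0.049, 0.1279]
eef_rot: [-0.247, 0.245, -0.662, 0.664]
wrist_force: [-0.6, 0.5, -4.1]
opening: 0.149
```

>>> {"api": "apply_moves", "payload": {"plan": "-0.105 0 0.15 0 -0.87 0 0; 0 0 0 0 0 0 0; 0 0 0 0 0 0 0; 0 0.05 0 0 0 0 0; 0 0 0 0 0 0 0"}}

```text
time_s: 28.65
eef_pos: [0.5734, -0.0506, 0.1238]
eef_rot: [0.279, -0.279, 0.65, -0.65]
wrist_force: [0.4, 0.8, -3.5]
opening: 0.151
```

```bash
python3 s.py
```

```text
az -0.7601 tcp [ 0.5734 -0.0506  0.1238] key [ 0.5712 -0.0486  0.0771] tilt [-0.0006  0.0001] F [ 0.44  0.79 -3.53] T [-0.011 -0.034  0.015] q6 2.04 q1 -0.29 t 28.65 eff [-0.07   0.026]
```

>>> {"api": "apply_moves", "payload": {"plan": "0 0.1 0.007 0 0 0 0; 0 0.1 0 0 0 0 0; 0 0.08 0 0 0 0 0; 0 0.05 0 0 0 0 0; 0 0 0 0 0 0 0"}}

```text
time_s: 29.15
eef_pos: [0.5738, -0.0509, 0.1068]
eef_rot: [0.279, -0.28, 0.65, -0.649]
wrist_force: [-0.4, -0.4, -3.9]
opening: 0.15
```

```bash
python3 s.py
```

```text
az -0.7587 tcp [ 0.5738 -0.0509  0.1068] key [ 0.5715 -0.0488  0.0601] tilt [-0.0011  0.0004] F [-0.37 -0.4  -3.95] T [-0.004 -0.001 -0.   ] q6 2.04 q1 -0.29 t 29.15 eff [-0.035  0.002]
```

>>> {"api": "apply_moves", "payload": {"plan": "0 0.03 0 0 0 0 0; 0 0.03 0 0 0 0 0; 0 0.03 0 0 0 0 0; 0 0.016 0 0 0 0 0; 0 0 0 0 0.4 0 0"}}

```text
time_s: 29.65
eef_pos: [0.5741, -0.051, 0.102]
eef_rot: [0.263, -0.264, 0.656, -0.656]
wrist_force: [0.4, 0.0, -4.3]
opening: 0.151
```

```bash
python3 s.py
```

```text
az -0.8072 tcp [ 0.5741 -0.051   0.102 ] key [ 0.572  -0.0488  0.0553] tilt [-0.0002  0.0001] F [ 0.45  0.03 -4.33] T [0.051 0.05  0.063] q6 2.08 q1 -0.29 t 29.65 eff [-0.012 -1.068]
```

>>> {"api": "apply_moves", "payload": {"plan": "-0.003 0.014 -0.004 0 0.22 0 0; 0 0 0 0 0.22 0 0; 0.004 0 0 0 0.22 0 0; 0 0 0 0 0.22 0 0; 0.004 0 0 0 0.22 0 0"}}

```text
time_s: 30.15
eef_pos: [0.5732, -0.051, 0.1012]
eef_rot: [0.219, -0.22, 0.672, -0.672]
wrist_force: [-2.6, -0.4, -3.3]
opening: 0.151
```

```bash
python3 s.py
```

```text
az -0.9404 tcp [ 0.5732 -0.051   0.1012] key [ 0.5714 -0.0485  0.0545] tilt [-0.0014  0.0002] F [-2.64 -0.36 -3.27] T [-0.101  0.595  0.067] q6 2.22 q1 -0.29 t 30.15 eff [ 0.286 -0.296]
```

>>> {"api": "apply_moves", "payload": {"plan": "0 0 0 0 0.1 0 0; 0 0 0 0 0.1 0 0; 0 0 0 0 0.1 0 0; 0 0 0 0 0.1 0 0; 0.004 0 0 0 0.1 0 0"}}

```text
time_s: 30.65
eef_pos: [0.5731, -0.051, 0.1012]
eef_rot: [0.199, -0.2, 0.679, -0.678]
wrist_force: [-4.9, -0.5, -4.5]
opening: 0.153
```

```bash
python3 s.py
```

```text
az -0.9991 tcp [ 0.5731 -0.051   0.1012] key [ 0.5714 -0.0485  0.0545] tilt [-0.0015  0.0002] F [-4.89 -0.46 -4.53] T [0.095 0.997 0.316] q6 2.28 q1 -0.29 t 30.65 eff [0.062 0.151]
```

>>> {"api": "apply_moves", "payload": {"plan": "0.01 0 -0.005 0 0.43 0 0; 0.003 0 0 0 0.43 0 0; 0.003 0 0 0 0.43 0 0; 0.003 0 0 0 0.43 0 0; 0.003 0 0 0 0.43 0 0"}}

```text
time_s: 31.15
eef_pos: [0.5723, -0.0512, 0.1012]
eef_rot: [0.11, -0.11, 0.699, -0.698]
wrist_force: [-3.3, -0.6, -3.9]
opening: 0.149
```

```bash
python3 s.py
```

```text
az -1.2586 tcp [ 0.5723 -0.0512  0.1012] key [ 0.5713 -0.0484  0.0545] tilt [-0.0007  0.0002] F [-3.29 -0.61 -3.91] T [-0.024  0.865  0.36 ] q6 2.53 q1 -0.30 t 31.15 eff [-0.151 -0.32 ]
```

>>> {"api": "apply_moves", "payload": {"plan": "0.003 0 0 0 0.43 0 0; 0.003 0 0 0 0.43 0 0; 0.003 0 0 0 0.43 0 0; 0.003 0 0 0 0.43 0 0; 0.003 0 0 0 0.43 0 0"}}

```text
time_s: 31.65
eef_pos: [0.5715, -0.0513, 0.1012]
eef_rot: [0.019, -0.019, 0.707, -0.707]
wrist_force: [-3.5, 0.9, -3.8]
opening: 0.143
```

```bash
python3 s.py
```

```text
az -1.5166 tcp [ 0.5715 -0.0513  0.1012] key [ 0.5713 -0.0483  0.0545] tilt [-0.0008  0.0004] F [-3.53  0.88 -3.76] T [0.065 0.864 0.246] q6 2.79 q1 -0.30 t 31.65 eff [-0.342 -0.32 ]
```

Right done. Now the left screw.

>>> {"api": "apply_moves", "payload": {"plan": "-0.004 0 0 0 -0.55 0 0; -0.004 0 0 0 -0.55 0 0; 0 -0.1 0 0 0 0 0; 0 -0.2 0 0 0 0 0; 0 -0.3 0 0 0 0 0"}}

```text
time_s: 32.15
eef_pos: [0.5726, -0.0516, 0.1324]
eef_rot: [0.066, -0.066, 0.704, -0.704]
wrist_force: [0.6, -0.4, -3.5]
opening: 0.152
```

```bash
python3 s.py; python3 plan.py .5343 .0172 .085 -.76 6
```

```text
az -1.3842 tcp [ 0.5726 -0.0516  0.1324] key [ 0.5721 -0.0486  0.0857] tilt [0.0008 0.0001] F [ 0.58 -0.37 -3.54] T [ 0.001 -0.012 -0.003] q6 2.66 q1 -0.30 t 32.15 eff [0.001 0.014]
0.077 0.002 -0.239 0 -0.867 0
0.052 0.002 -0.247 0 -0.867 0
0.026 0.002 -0.251 0 -0.867 0
-0.000 0.002 -0.253 0 -0.867 0
-0.027 0.002 -0.253 0 -0.867 0
-0.053 0.002 -0.249 0 -0.867 0
```

>>> {"api": "apply_moves", "payload": {"plan": "0.075 0 -0.24 0 -0.87 0 0; 0.05 0 -0.245 0 -0.87 0 0; 0.025 0 -0.25 0 -0.87 0 0; 0 0 -0.255 0 -0.87 0 0; -0.025 0.05 -0.255 0 -0.87 0 0"}}

```text
time_s: 32.65
eef_pos: [0.5434, 0.0041, 0.1314]
eef_rot: [-0.248, 0.245, -0.662, 0.663]
wrist_force: [0.2, 0.3, -3.2]
opening: 0.148
```

>>> {"api": "apply_moves", "payload": {"plan": "-0.055 0.05 -0.25 0 -0.87 0 0; 0 0 0 0 0 0 0; 0 0 0 0 0 0 0; 0 0.05 0 0 0 0 0; 0 0 0 0 0 0 0"}}

```text
time_s: 33.15
eef_pos: [0.5364, 0.0146, 0.1241]
eef_rot: [-0.28, 0.279, -0.649, 0.65]
wrist_force: [0.8, -0.3, -3.8]
opening: 0.15
```

```bash
python3 s.py
python3 - <<'E'
from h import *
c=ctrl.get_calibration("wrist"); o=ctrl.get_obs(); a=ctrl.camera('wrist')[:,:,::-1]; cv2.imwrite('pics/w11.png',a); np.savez("w11.npz",K=c["intrinsics"],R=c["R"],t=c["t"],p=o["eef_pos"],q=o["eef_rot"])
cv2.imwrite("pics/w11c.png",cv2.resize(a[120:340,240:480],None,fx=3,fy=2.7,interpolation=cv2.INTER_CUBIC))
E
```

```text
az -0.7582 tcp [0.5364 0.0146 0.1241] key [0.5342 0.0167 0.0774] tilt [ 0.0004 -0.0002] F [ 0.84 -0.32 -3.75] T [ 0.053 -0.021  0.057] q6 2.14 q1 -0.19 t 33.15 eff [0.088 0.021]
```

View pics/w11c.png

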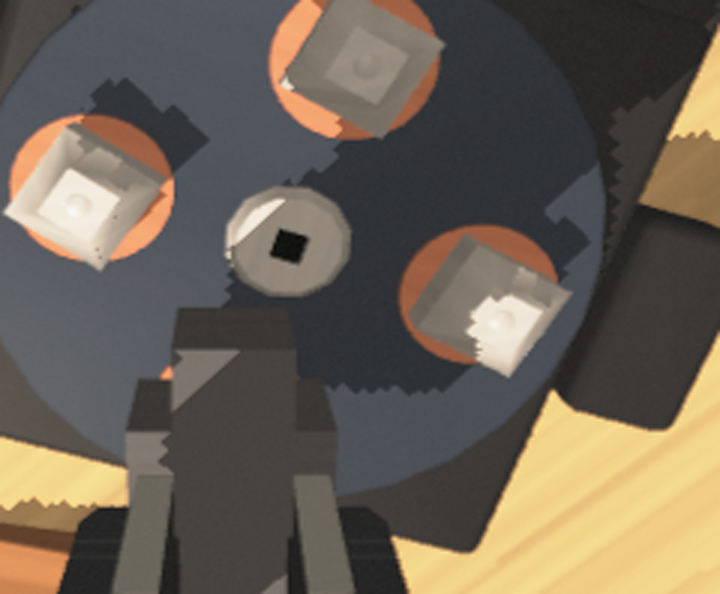

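Run:
```python
from h import *
d=np.load("w11.npz"); c=dict(intrinsics=d["K"],R=d["R"],t=d["t"])
g=lambda x,y:(240+(x+.5)/3-.5,120+(y+.5)/2.7-.5)
print("boss",p2w(c,g(290,246),.052).round(4))
for n,q in(('up',[(72,126),(165,182),(101,270),(5,211)]),('down',[(465,236),(571,292),(509,377),(408,315)]),('right',[(338,-5),(444,45),(381,137),(285,82)])):
    W=[p2w(c,g(*p),.062)[:2] for p in q]; ys=[np.arctan2(*(W[(i+1)%4]-W[i])[::-1])%(np.pi/2) for i in range(4)]
    y=np.angle(np.mean(np.exp(4j*np.array(ys))))/4%(np.pi/2); print(n,np.round(ys,3),y,y-np.pi/2,np.mean(W,0).round(4))
```

```text
boss [ 0.5527 -0.0156  0.052 ]
up [0.219 0.22  0.191 0.161] 0.19767693045253498 -1.3731193963423616 [0.5858 0.0027]
down [0.291 0.311 0.212 0.287] 0.2755748688138157 -1.2952214579810808 [ 0.5213 -0.0343]
right [0.358 0.282 0.263 0.309] 0.3030702286409189 -1.2677260981539775 [ 0.5714 -0.0484]
```

>>> {"api": "apply_moves", "payload": {"plan": "-0.012 0.1 -0.005 0 0 0 0; 0 0.1 0 0 0 0 0; 0 0.08 0 0 0 0 0; 0 0.05 0 0 0 0 0; 0 0 0 0 0 0 0"}}

```text
time_s: 33.7
eef_pos: [0.5358, 0.0159, 0.1068]
eef_rot: [0.28, -0.28, 0.65, -0.649]
wrist_force: [0.5, -0.1, -3.1]
opening: 0.147
```

```bash
python3 s.py
```

```text
az -0.7562 tcp [0.5358 0.0159 0.1068] key [0.5335 0.018  0.0601] tilt [-0.0012  0.0002] F [ 0.52 -0.14 -3.12] T [-0.036  0.029 -0.032] q6 2.14 q1 -0.19 t 33.7 eff [-0.055  0.001]
```

>>> {"api": "apply_moves", "payload": {"plan": "0.003 0.03 0.01 0 0 0 0; 0 0.03 0 0 0 0 0; 0 0.03 0 0 0 0 0; 0 0.016 0 0 0 0 0; 0 0 0 0 0.4 0 0"}}

```text
time_s: 34.2
eef_pos: [0.5363, 0.0154, 0.102]
eef_rot: [0.264, -0.264, 0.656, -0.656]
wrist_force: [-0.3, 0.2, -3.9]
opening: 0.143
```

```bash
python3 s.py
```

```text
az -0.8048 tcp [0.5363 0.0154 0.102 ] key [0.5342 0.0176 0.0553] tilt [-0.0003  0.0001] F [-0.29  0.22 -3.88] T [ 0.005 -0.01   0.049] q6 2.18 q1 -0.19 t 34.2 eff [-0.015 -1.069]
```

>>> {"api": "apply_moves", "payload": {"plan": "0.002 0.014 0 0 0.22 0 0; 0 0 0 0 0.22 0 0; 0.004 0 0 0 0.22 0 0; 0 0 0 0 0.22 0 0; 0.004 0 0 0 0.22 0 0"}}

```text
time_s: 34.7
eef_pos: [0.5357, 0.0152, 0.1013]
eef_rot: [0.22, -0.22, 0.672, -0.672]
wrist_force: [-1.5, 1.3, -3.1]
opening: 0.151
```

```bash
python3 s.py
```

```text
az -0.9381 tcp [0.5357 0.0152 0.1013] key [0.5339 0.0176 0.0546] tilt [-0.0009  0.0002] F [-1.54  1.33 -3.07] T [0.184 0.246 0.024] q6 2.32 q1 -0.19 t 34.7 eff [-0.449 -0.31 ]
```

>>> {"api": "apply_moves", "payload": {"plan": "0 0 0 0 0.1 0 0; 0 0 0 0 0.1 0 0; 0 0 0 0 0.1 0 0; 0 0 0 0 0.1 0 0; 0.004 0 0 0 0.1 0 0"}}

```text
time_s: 35.2
eef_pos: [0.5356, 0.0151, 0.1013]
eef_rot: [0.2, -0.2, 0.678, -0.678]
wrist_force: [-2.0, 2.5, -2.9]
opening: 0.146
```

```bash
python3 s.py
```

```text
az -0.9968 tcp [0.5356 0.0151 0.1013] key [0.5339 0.0176 0.0546] tilt [-0.0007  0.0002] F [-1.99  2.49 -2.89] T [0.263 0.516 0.367] q6 2.37 q1 -0.19 t 35.2 eff [-1.146  0.183]
```

>>> {"api": "apply_moves", "payload": {"plan": "0.003 0 -0.006 0 0.43 0 0; 0.003 0 0 0 0.43 0 0; 0.003 0 0 0 0.43 0 0; 0.003 0 0 0 0.43 0 0; 0.003 0 0 0 0.43 0 0"}}

```text
time_s: 35.7
eef_pos: [0.5348, 0.0149, 0.1013]
eef_rot: [0.111, -0.111, 0.698, -0.698]
wrist_force: [-2.5, 0.4, -3.8]
opening: 0.152
```

```bash
python3 s.py
```

```text
az -1.2564 tcp [0.5348 0.0149 0.1013] key [0.5339 0.0178 0.0546] tilt [-0.0005  0.    ] F [-2.48  0.42 -3.77] T [0.201 0.554 0.409] q6 2.63 q1 -0.19 t 35.7 eff [-0.92  -0.324]
```

>>> {"api": "apply_moves", "payload": {"plan": "0.003 0 0 0 0.43 0 0; 0.003 0 0 0 0.43 0 0; 0.003 0 0 0 0.43 0 0; 0.003 0 0 0 0.43 0 0; 0.003 0 0 0 0.43 0 0"}}

```text
time_s: 36.2
eef_pos: [0.5341, 0.0149, 0.1013]
eef_rot: [0.02, -0.02, 0.707, -0.707]
wrist_force: [-1.8, 1.4, -3.9]
opening: 0.147
```

```bash
python3 s.py
```

```text
az -1.5143 tcp [0.5341 0.0149 0.1013] key [0.5339 0.0179 0.0546] tilt [-0.0007  0.0002] F [-1.8   1.38 -3.85] T [0.3   0.577 0.289] q6 2.89 q1 -0.19 t 36.2 eff [-1.132 -0.324]
```

>>> {"api": "apply_moves", "payload": {"plan": "-0.004 0 0 0 -0.55 0 0; -0.004 0 0 0 -0.55 0 0; 0 -0.1 0 0 0 0 0; 0 -0.2 0 0 0 0 0; 0 -0.3 0 0 0 0 0"}}

```text
time_s: 36.7
eef_pos: [0.5348, 0.0146, 0.1321]
eef_rot: [0.067, -0.067, 0.704, -0.704]
wrist_force: [0.5, -0.3, -3.8]
opening: 0.148
```

```bash
python3 s.py; python3 plan.py .5448 -.2985 .085 -.6 9; python3 -c "
from h import *
d=np.load('w3.npz')"
```

```text
az -1.3823 tcp [0.5348 0.0146 0.1321] key [0.5342 0.0176 0.0854] tilt [-0.0001 -0.    ] F [ 0.54 -0.33 -3.84] T [ 0.007 -0.009  0.005] q6 2.76 q1 -0.19 t 36.7 eff [-0.028  0.008]
0.103 0.001 0.694 0 -0.724 0
0.163 0.001 0.682 0 -0.724 0
0.222 0.001 0.665 0 -0.724 0
0.279 0.001 0.643 0 -0.724 0
0.333 0.001 0.616 0 -0.724 0
0.386 0.001 0.584 0 -0.724 0
0.435 0.001 0.548 0 -0.724 0
0.481 0.001 0.507 0 -0.724 0
0.523 0.001 0.463 0 -0.724 0
```

```bash
python3 plan.py .535 -.225 .085 .10 14
```

```text
0.058 0.001 0.340 0 -0.882 0
0.093 0.001 0.332 0 -0.882 0
0.128 0.001 0.319 0 -0.882 0
0.161 0.001 0.303 0 -0.882 0
0.192 0.001 0.284 0 -0.882 0
0.221 0.001 0.261 0 -0.882 0
0.247 0.001 0.236 0 -0.882 0
0.271 0.001 0.208 0 -0.882 0
0.291 0.001 0.177 0 -0.882 0
0.308 0.001 0.145 0 -0.882 0
0.322 0.001 0.111 0 -0.882 0
0.332 0.001 0.076 0 -0.882 0
0.338 0.001 0.039 0 -0.882 0
0.340 0.001 0.003 0 -0.882 0
```

>>> {"api": "apply_moves", "payload": {"plan": "0.06 0 0.34 0 -0.88 0 0; 0.09 0 0.33 0 -0.88 0 0; 0.13 0 0.32 0 -0.88 0 0; 0.16 0 0.3 0 -0.88 0 0; 0.19 0 0.28 0 -0.88 0 0"}}

```text
time_s: 37.2
eef_pos: [0.5373, -0.0719, 0.1329]
eef_rot: [-0.25, 0.249, -0.661, 0.662]
wrist_force: [0.3, 0.3, -3.9]
opening: 0.145
```

>>> {"api": "apply_moves", "payload": {"plan": "0.22 0 0.26 0 -0.88 0 0; 0.25 0 0.24 0 -0.88 0 0; 0.27 0 0.21 0 -0.88 0 0; 0.29 0 0.18 0 -0.88 0 0; 0.31 0 0.145 0 -0.88 0 0"}}

```text
time_s: 37.7
eef_pos: [0.5386, -0.1577, 0.1328]
eef_rot: [-0.414, 0.413, -0.573, 0.574]
wrist_force: [0.4, 0.8, -4.0]
opening: 0.153
```

>>> {"api": "apply_moves", "payload": {"plan": "0.32 0 0.11 0 -0.88 0 0; 0.33 0 0.075 0 -0.88 0 0; 0.34 0 0.04 0 -0.88 0 0; 0.34 0 0 0 -0.88 0 0; 0 0 0 0 0 0 0"}}

```text
time_s: 38.2
eef_pos: [0.5387, -0.2271, 0.133]
eef_rot: [-0.523, 0.524, -0.474, 0.477]
wrist_force: [0.5, 0.5, -3.4]
opening: 0.151
```

>>> {"api": "apply_moves", "payload": {"plan": "0 0 0 0 0 0 0; 0 0 0 0 0 0 0; 0 0 0 0 0 0 0; 0 0 0 0 0 0 0; 0 0 0 0 0 0 0"}}

```text
time_s: 38.7
eef_pos: [0.538, -0.2239, 0.1315]
eef_rot: [0.524, -0.524, 0.475, -0.475]
wrist_force: [-0.4, 0.1, -4.4]
opening: 0.149
```

```bash
python3 s.py
python3 - <<'E'
from h import *
c=ctrl.get_calibration("wrist"); o=ctrl.get_obs(); a=ctrl.camera('wrist')[:,:,::-1]; cv2.imwrite('pics/w12.png',a); np.savez("w12.npz",K=c["intrinsics"],R=c["R"],t=c["t"],p=o["eef_pos"],q=o["eef_rot"])
cv2.imwrite("pics/w12c.png",cv2.resize(a[225:385,370:570],None,fx=3.7,fy=3.7,interpolation=cv2.INTER_CUBIC))
E
```

```text
az 0.0984 tcp [ 0.538  -0.2239  0.1315] key [ 0.535  -0.2242  0.0848] tilt [-0.  0.] F [-0.41  0.12 -4.43] T [-0.04  -0.005 -0.007] q6 0.87 q1 -0.60 t 38.7 eff [0.019 0.009]
```

View pics/w12.png

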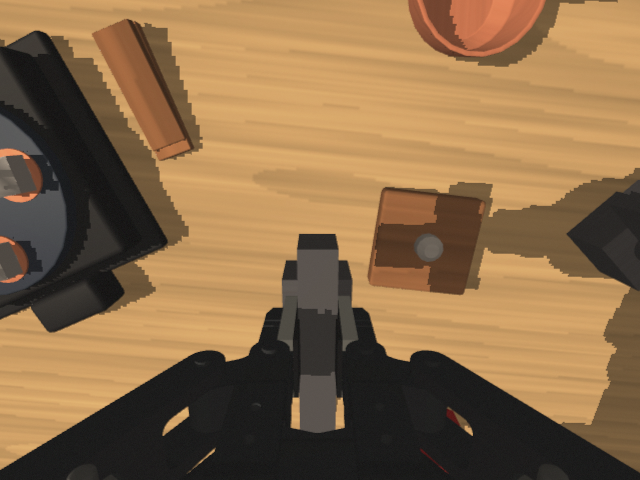

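View pics/w12c.png

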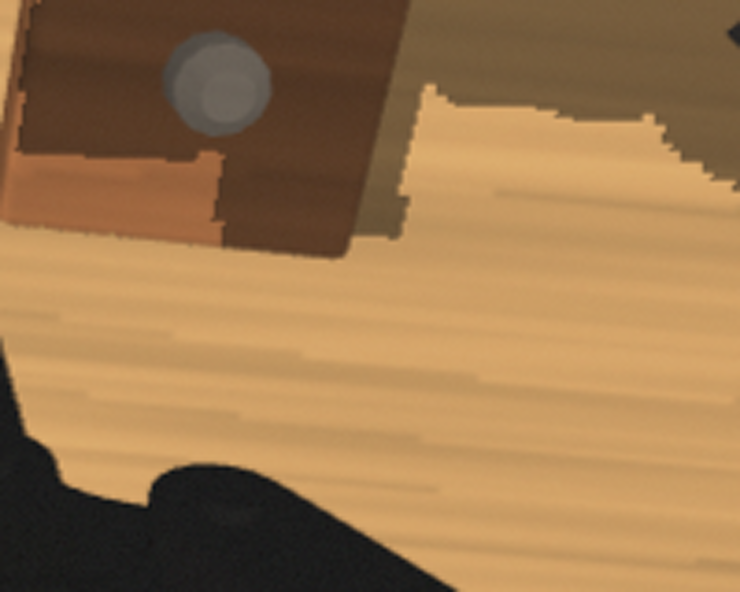

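Run:
```python
from h import *
d=np.load("w12.npz"); c=dict(intrinsics=d["K"],R=d["R"],t=d["t"])
g=lambda x,y:(370+(x+.5)/3.7-.5,225+(y+.5)/3.7-.5)
print("pin top",p2w(c,g(230,97),.028).round(4)); 
W=[p2w(c,p,.016)[:2] for p in((385,187.5),(484.5,200),(464,294),(369,284.5))]; print("pad",np.mean(W,0).round(4),[np.linalg.norm(W[i]-W[(i+1)%4]).round(4) for i in range(4)])
im=cv2.imread("pics/w12.png")[160:320,340:520]; b=cv2.resize(im,None,fx=3.6,fy=3.6,interpolation=cv2.INTER_CUBIC)
X=np.array([.5453,-.2985])
for z,r,col in((.016,.009,(0,255,0)),(.028,.005,(255,0,255))):
    P=np.array([w2p(c,(X[0]+r*np.cos(t),X[1]+r*np.sin(t),z)) for t in np.linspace(0,6.28,40)])
    cv2.polylines(b,[((P-[340,160]+.5)*3.6).round().astype(int)],True,col,1)
cv2.imwrite("pics/w12o.png",b)
```

```text
pin top [ 0.5444 -0.2998  0.028 ]
pad [ 0.5459 -0.2987] [np.float64(0.0673), np.float64(0.0685), np.float64(0.0691), np.float64(0.0696)]
```

View pics/w12o.png

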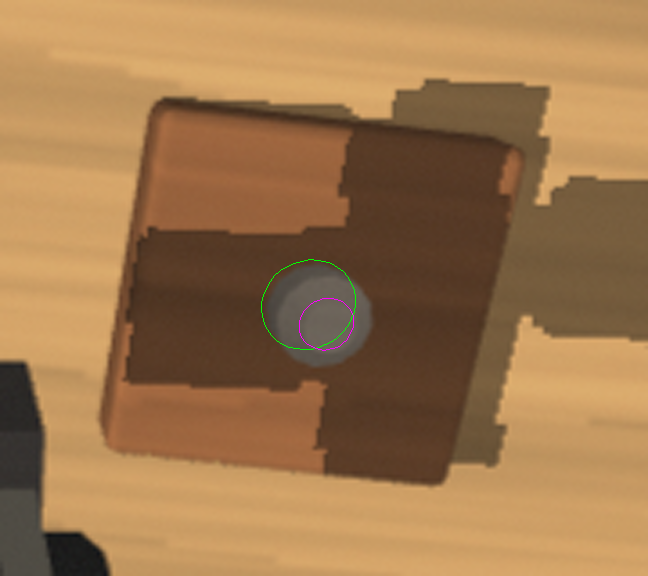

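```bash
python3 plan.py .5450 -.2992 .050 .0984 3
```

```text
0.503 0.232 0.017 0 -0.000 0
0.503 0.232 0.017 0 -0.000 0
0.503 0.232 0.017 0 -0.000 0
```

>>> {"api": "apply_moves", "payload": {"plan": "0.5 0.2 0.017 0 0 0 0; 0.5 0.25 0.017 0 0 0 0; 0.5 0.25 0.017 0 0 0 0; 0 0 0 0 0 0 0; 0 0 0 0 0 0 0"}}

```text
time_s: 39.25
eef_pos: [0.5474, -0.2988, 0.0958]
eef_rot: [0.524, -0.524, 0.476, -0.475]
wrist_force: [0.6, -0.2, -2.5]
opening: 0.15
```

>>> {"api": "apply_moves", "payload": {"plan": "0 0.1 0 0 0 0 0; 0 0.1 0 0 0 0 0; 0 0.1 0 0 0 0 0; 0 0.06 0 0 0 0 0; 0 0 0 0 0 0 0"}}

```text
time_s: 39.75
eef_pos: [0.5475, -0.2981, 0.0778]
eef_rot: [-0.524, 0.524, -0.475, 0.474]
wrist_force: [-0.1, -0.2, -4.0]
opening: 0.149
```

```bash
python3 s.py
```

```text
az 0.0986 tcp [ 0.5475 -0.2981  0.0778] key [ 0.5445 -0.2984  0.0311] tilt [-0.001   0.0008] F [-0.06 -0.24 -4.01] T [-0.025 -0.064  0.042] q6 0.78 q1 -0.69 t 39.75 eff [0.008 0.001]
```

>>> {"api": "apply_moves", "payload": {"plan": "0.014 0 0.008 0 0 0 0; 0 0.05 0 0 0 0 0; 0 0.06 0 0 0 0 0; 0 0.06 0 0 0 0 0; 0 0 0 0 0 0 0"}}

```text
time_s: 40.25
eef_pos: [0.5479, -0.2991, 0.0692]
eef_rot: [-0.524, 0.524, -0.475, 0.474]
wrist_force: [-0.3, 0.2, -4.1]
opening: 0.149
```

```bash
python3 s.py
```

```text
az 0.0982 tcp [ 0.5479 -0.2991  0.0692] key [ 0.5448 -0.2994  0.0225] tilt [-0.001   0.0008] F [-0.33  0.19 -4.05] T [0.042 0.008 0.039] q6 0.78 q1 -0.69 t 40.25 eff [-0.05 -0.  ]
```

The socket is over the pin with no side load. I'll lower it to the pad.

>>> {"api": "apply_moves", "payload": {"plan": "0 0.04 0 0 0 0 0; 0 0.04 0 0 0 0 0; 0 0.03 0 0 0 0 0; 0 0.01 0 0 0 0 0; 0 0 0 0 0 0 0"}}

```text
time_s: 40.75
eef_pos: [0.5482, -0.2994, 0.0639]
eef_rot: [-0.524, 0.524, -0.475, 0.475]
wrist_force: [-0.2, 0.5, -3.4]
opening: 0.151
```

```bash
python3 s.py
```

```text
az 0.0982 tcp [ 0.5482 -0.2994  0.0639] key [ 0.5452 -0.2997  0.0172] tilt [-0.0002  0.0002] F [-0.18  0.55 -3.41] T [-0.021 -0.067 -0.001] q6 0.78 q1 -0.69 t 40.75 eff [-0.01 -0.  ]
```

>>> {"api": "apply_moves", "payload": {"plan": "0 0.014 0 0 0 0 0; 0 0.008 0 0 0 0 0; 0 0 0 0 0 0 0; 0 0 0 0 0 0 0; 0 0 0 0 0 0 0"}}

```text
time_s: 41.25
eef_pos: [0.5484, -0.2995, 0.063]
eef_rot: [0.524, -0.524, 0.475, -0.475]
wrist_force: [0.5, -0.2, -3.1]
opening: 0.15
```

```bash
python3 s.py
```

```text
az 0.0982 tcp [ 0.5484 -0.2995  0.063 ] key [ 0.5454 -0.2998  0.0163] tilt [ 0.0001 -0.0001] F [ 0.52 -0.16 -3.1 ] T [0.018 0.026 0.036] q6 0.78 q1 -0.69 t 41.25 eff [-0.  0.]
```

>>> {"api": "apply_moves", "payload": {"plan": "0 0.004 0 0 0 0 0.2; 0 0 0 0 0 0 0.25; 0 0 0 0 0 0 0.4; 0 0 0 0 0 0 0.6; 0 0 0 0 0 0 0.6"}}

```text
time_s: 41.75
eef_pos: [0.5485, -0.2996, 0.0629]
eef_rot: [0.524, -0.524, 0.475, -0.475]
wrist_force: [-0.2, 1.1, 0.1]
opening: 0.6
```

```bash
python3 s.py
python3 - <<'E'
from h import *
a=ctrl.camera('wrist')[:,:,::-1]; cv2.imwrite('pics/w13.png',a)
E
```

```text
az 0.0982 tcp [ 0.5485 -0.2996  0.0629] key [ 0.5455 -0.2999  0.0162] tilt [ 0.0004 -0.0003] F [-0.21  1.08  0.09] T [0.01  0.059 0.002] q6 0.78 q1 -0.69 t 41.75 eff [-0.004 -0.   ]
```

View pics/w13.png

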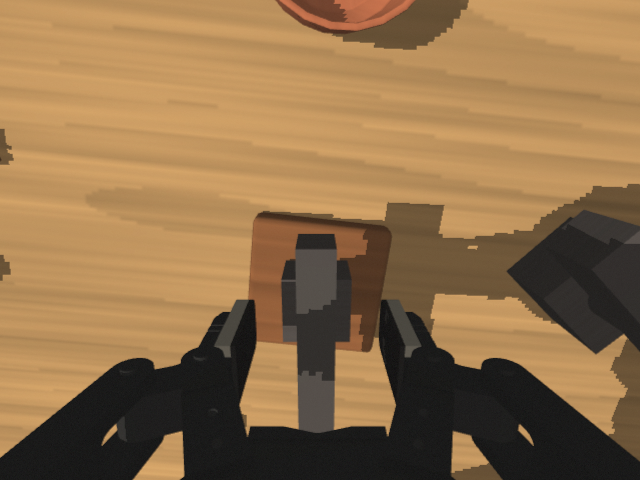

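Released: the key stands centred on the pad and the jaws are clear on both sides. I'll retreat straight up and do a last check.

>>> {"api": "apply_moves", "payload": {"plan": "0 -0.3 0 0 0 0 0.6; 0 -0.6 0 0 0 0 0.6; 0 -0.8 0 0 0 0 0.6; 0 -0.8 0 0 0 0 0.6; 0 -0.5 0 0 0 0 0.6"}}

```text
time_s: 42.3
eef_pos: [0.5494, -0.3003, 0.2178]
eef_rot: [0.524, -0.524, 0.473, -0.477]
wrist_force: [0.4, -0.4, 0.4]
opening: 0.599
```

>>> {"api": "apply_moves", "payload": {"plan": "-0.8 0 -0.2 0 0 0 0.6; -0.9 0 -0.2 0 0 0 0.6; -0.6 0 -0.1 0 0 0 0.6; 0 0 0 0 0 0 0.6; 0 0 0 0 0 0 0.6"}}

```text
time_s: 42.8
eef_pos: [0.5126, -0.1873, 0.2141]
eef_rot: [0.524, -0.524, 0.474, -0.475]
wrist_force: [0.9, -0.3, -0.8]
opening: 0.599
```

```bash
python3 s.py
python3 - <<'E'
from h import *
ctrl.camera("top")
a=ctrl.camera('wrist')[:,:,::-1]; cv2.imwrite('pics/w14.png',a)
t=ctrl.camera('top')[:,:,::-1]; cv2.imwrite('pics/top2.png',t)
s=ctrl.camera('side')[:,:,::-1]; cv2.imwrite('pics/side2.png',np.vstack([cv2.resize(s[150:290,240:460],None,fx=3,fy=3,interpolation=cv2.INTER_CUBIC)]))
E
```

```text
az 0.0995 tcp [ 0.5126 -0.1873  0.2141] key [ 0.5097 -0.1876  0.1674] tilt [ 0.0018 -0.0014] F [ 0.87 -0.31 -0.79] T [-0.002 -0.048  0.044] q6 0.90 q1 -0.57 t 42.8 eff [0.983 0.041]
```

View pics/w14.png

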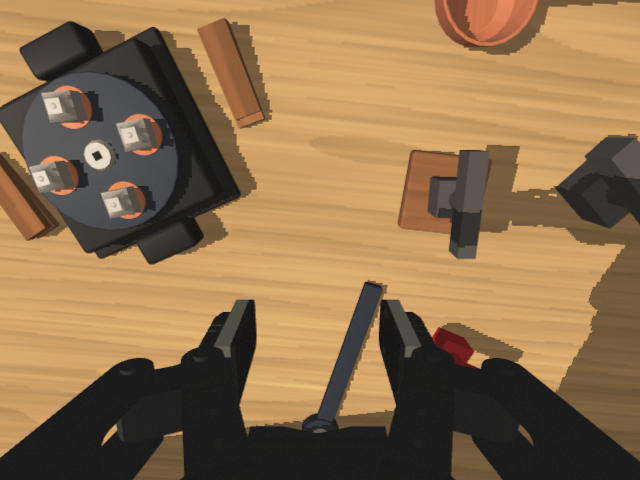

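View pics/top2.png

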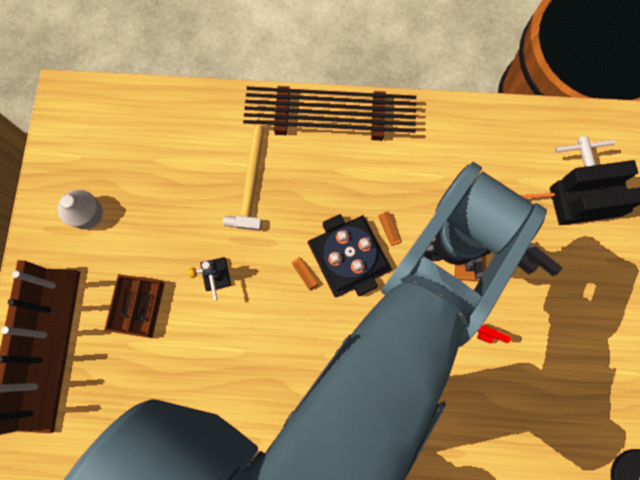

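View pics/side2.png

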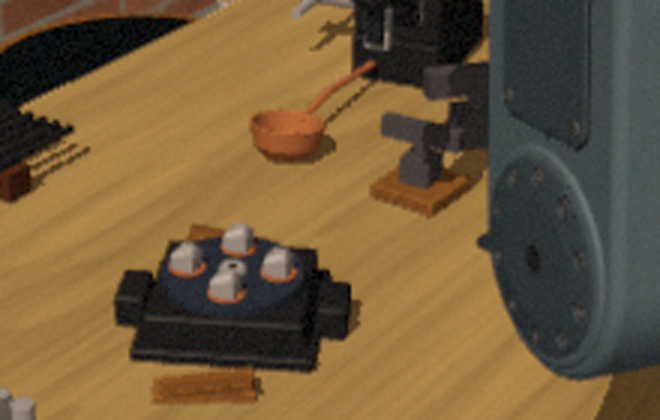

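Run:
```python
from h import *
c=ctrl.get_calibration("wrist"); o=ctrl.get_obs(); a=ctrl.camera('wrist')[:,:,::-1]; cv2.imwrite('pics/w15.png',a); np.savez("w15.npz",K=c["intrinsics"],R=c["R"],t=c["t"])
cv2.imwrite("pics/w15c.png",cv2.resize(a[65:235,10:190],None,fx=3.5,fy=3.5,interpolation=cv2.INTER_CUBIC)); print(o["dq"].round(3))
```

```text
[-0.001  0.005  0.005  0.001 -0.003  0.002]
```

View pics/w15c.png

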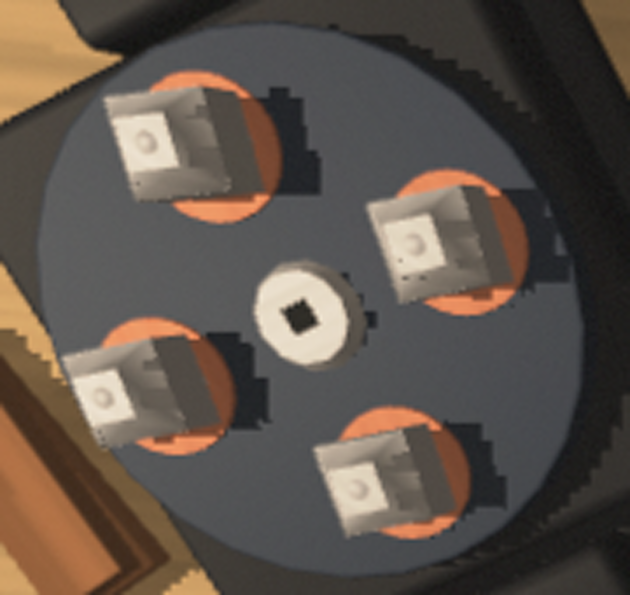

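Run:
```python
from h import *
d=np.load("w15.npz"); c=dict(intrinsics=d["K"],R=d["R"],t=d["t"])
g=lambda x,y:(10+(x+.5)/3.5-.5,65+(y+.5)/3.5-.5)
for n,q in(('up',[(104,97),(205,87),(235,193),(136,200)]),('right',[(367,204),(460,184),(497,284),(401,303)]),('left',[(62,356),(152,337),(193,430),(105,449)]),('down',[(313,447),(404,425),(434,517),(350,537)])):
    W=[p2w(c,g(*p),.062)[:2] for p in q]; ys=[np.arctan2(*(W[(i+1)%4]-W[i])[::-1])%(np.pi/2) for i in range(4)]
    print(n,np.round(ys,3),np.angle(np.mean(np.exp(4j*np.array(ys))))/4%(np.pi/2))
```

```text
up [0.188 0.207 0.164 0.213] 0.19296911822080945
right [0.293 0.345 0.282 0.297] 0.30436063524121165
left [0.293 0.336 0.302 0.336] 0.3167323469128007
down [0.326 0.272 0.328 0.332] 0.31447581433790284
```

```bash
python3 -c "
from bench import ctrl
print(ctrl.hand_in())"
```

```text
the job is handed in; nothing more can be done
None
```

All four screws have had their passes in the order you asked. The key stands upright on its rest over the pin, let go, and I handed the job in at about 43 s.

- **First pass:** The two screws away from the ears went first, right then left. On each I felt the bite (torque about z jumped to about 0.3 N m), then turned about 0.52 rad more.
- **Second pass:** The two ear screws (far, then near) came next, then right, then left. From the pictures each head turned about 0.48 to 0.52 rad (28 to 30 degrees). The bite itself was only located to within about ±0.04 rad.
- **Unplanned contact:** On my first try at the right screw the key came down about 3.6 mm off-centre and touched the head's taper. The wrist force changed by about 12 N, which by the spring figures would be about 0.6 mm of sinking. I lifted, re-measured and then seated it cleanly. After that I saw only side forces of about 6 N or less while turning, and no downward push.
- **Last checks:** The wrist and side pictures show the key upright on the pad, and the wrist force is near zero. In the last pictures the wedges, nail header, ladle, hammer, tray, depth stop and the other keys look to be where they started. The arm partly hid the ladle and the large dark key in the last top view.
- **Disagreement:** After the first pass, the key-to-head angle was about 0.24 rad by the pictures, against the 0.16 rad of play stated. I put this down to slight twist in the grip and picture error, and judged the turns by the torque readings and the pictured head angles.

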